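# Build up an idler shaft on a gearbox end cover

## Task

Build up the idler shaft that stands on the gearbox end cover: slide on the large gear first, then the thrust ring that keeps the gears from rubbing, then the small gear, and last the ball bearing on the thin end. Each part must sit flat and fully home on the one below it; leave the paste jar, the spanner and the soft jaw where they are.

Things in the scene. Friction and masses are not known exactly. Their poses are not given: they have to be found in the camera images.
- end_cover: Round grey cast gearbox end cover, 104 mm across (128 mm over its six bolt lugs), lying flat, fixed to the bench; flange up to 15 mm high. A bright stepped stub shaft stands up from its centre. Origin at the centre of its underside, z up along the shaft. The shaft starts at a 46 mm wide shoulder, 30 mm above the bench; undersides of the finished stack: 30, 44, 54, 66 mm above the bench.
- shaft_top (a point): Top centre of the upright stub shaft on the end cover, 80 mm above the bench. Shaft diameters by height above the bench: 34 mm from 30 to 36 mm, tapering to 26 mm at 42; 26 mm up to 58, tapering to 18 mm at 64; 18 mm up to 73, tapering to a 9 mm nose at 80. The large gear fits the 34 mm seat, ring and small gear the 26 mm seat, bearing the 18 mm seat.
- large_gear: Large steel spur gear with a recessed web and a bronze bush, 68 mm across the teeth, 14 mm thick, bore 36.6 mm (loose on the 34 mm seat). Lies flat on the bench at the start; origin at the centre of its underside, z up along its axis.
- thrust_ring: Plain smooth bronze ring, 40 mm outside, 10 mm thick, bore 28.6 mm (loose on the 26 mm seat). Lies flat on the bench at the start; origin at the centre of its underside, z up along its axis.
- small_gear: Small steel spur gear with a bronze bush, 54 mm across the teeth, 12 mm thick, bore 28.6 mm (loose on the 26 mm seat). Lies flat on the bench at the start; origin at the centre of its underside, z up along its axis.
- ball_bearing: Ball bearing with bright outer and inner races and a black seal between, 46 mm outside, 12 mm thick, bore 20.6 mm (loose on the 18 mm seat). Lies flat on the bench at the start; origin at the centre of its underside, z up along its axis.
- paste_jar: Jar with a red screw lid, 59 mm across and 118 mm tall, standing upright; origin at the centre of its underside. Not to be disturbed.
- spanner: Bright ring and open-end spanner lying flat, 226 mm long along its y, 35 mm wide, 10 mm thick; origin at the middle of its underside. Not to be disturbed.
- soft_jaw: Black rectangular steel block (a soft vice jaw), 40 x 75 x 30 mm (x, y, z); origin at the centre of its underside. Not to be disturbed.
Not all that is in view belongs to the job. What is shaped like the ball_bearing but blue or yellow is not meant.

How it is judged:
By the outcome, as a careful person would: the job done as asked, in the order asked, and still so for the second after the job is handed in, with the robot touching nothing.
It also fails if it takes over 112 s, if anything falls off the work surface, if the arm or the gripper's body presses on something with over 40 N, if the wrist force passes 120 N, or if a joint passes its speed limit or range.

## Robot

A 6-joint arm with a two-finger parallel gripper is mounted at the origin on a cart in front of the work surface, level with it; the furniture and walls round the work are solid. World frame = base frame: x ahead of the robot, y to its left, z up, the work surface at z = 0. Lengths are in m, angles in rad, forces in N, time in s.
With the tool pointing down it reaches from about 0.3 to 0.875 m from the base axis. Payload 6.4 kg.
Tool frame: the origin (TCP) lies at the very end of the fingers, on their centre line; the grasp point (between the pads) lies 19 mm behind it (ctrl.hold_point_z is the distance from the TCP to the grasp point, in m); y points along the fingers, x is the direction in which the jaws open and shut, and the axes are right-handed (so a half turn about y gives the same grasp; the last joint's range is limited). The gripper opens to 85 mm and grips with 20 to 120 N. Pads are 22 mm wide; open, the fingers measure 114 mm over their backs; the gripper's body (76 mm by 85 mm) begins 54 mm behind the grasp point. The pads swing forward as they close: fully open they stand 13 mm farther back than shut.
Start: joints at [1.087, 0.181, 1.607, -0, 1.354, -0.206], TCP at [0.158, 0.553, 0.209] pointing down, gripper open.
Joint ranges: [-2.99, 2.99], [-0.89, 2.07], [0.3, 2.58], [-1.14, 4.28], [0, 2.63], [-3.12, 3.12]. Speed limits (rad/s): [2.57, 2.57, 3.01, 3.14, 3.14, 3.14].

## Interface

Orientations are given as a unit quaternion [w, x, y, z].
In Python, from bench import ctrl, imaging gives the robot as it stands.
- The arm moves only by the shell command python3 -m jog 'ROWS'. ROWS is JSON, a list of rows, each a list of 3 entries, a list of its own where there are three numbers: the shift along the tool's x, y, z in cm, then the turn, a rotation vector about the tool's x, y, z in rad, then the finger opening in cm, from 0 to 8.54. A call has 1 to 12 rows; each row shifts and turns the pose as measured when the row begins, along the tool's axes as they then stand; what a row does not reach is not made up. A row lasts 1/12 s, in which the tool goes at most 41.7 mm and 7.16 degrees, less where a joint would pass 70% of its speed; a pose out of reach is approached as far as the arm can. A call is refused whole if a number of a shift passes 4.17 or a number of a turn 0.125, either way. A call with a gripper value outside its range is refused whole. The fingers move at their own pace and stop on an object; the grip force is fixed at half the most. Time passes only in rows, so rows that do not move let the fingers close. It gives the time, the measured TCP pose, the force and the opening at its end, in the units of the state.
- ctrl.get_obs(): the state, without advancing time (a new reading comes with each control period).
- imaging.camera(name): name is "side" or "top" or "wrist"; returns a dict with "frame" (420x560x3 uint8, red, green, blue), "depth" (420x560 float32, m along the optical axis (not along the pixel's ray), 0 where there is no reading), "K" (3x3 intrinsics, pixels), "R" (3x3) and "t" (3): a world point X has camera coordinates R X + t. Camera axes: x right, y down, z forward; pixel columns grow to the right and rows downward; lengths in m; the calibration is good to about 2 mm. A picture is of the moment at which its call begins.
- ctrl.hand_in(): hands the job in, once; it reports no verdict.
The state is a dict: "time_s": time; "q": joint angles; "dq": joint speeds; "joint_efforts": joint torques, N m; "eef_pos": TCP position; "eef_rot": TCP orientation; "wrist_force": force on the tool from outside, world axes, zero at the start; "torque": the same for the moment, N m; "opening": opening from 0.0 (shut) to 1.0 (fully open).
Only numpy, scipy, OpenCV 4.12 (cv2) and the standard library are available. Lean on these libraries where they do the work, as an engineer would, in place of code of your own. Each camera call takes 0.05 s, during which the arm holds its last target. There are 200 camera calls.

## Working session

There is one attempt and no reset: what is moved stays moved. The work goes in short steps, Python scripts to look and compute and a shell command to move; the robot and the scene stay as the last step left them, time stands still between calls to the robot, and variables do not carry over. Pictures are saved under pics/ and viewed, about 12 in all and at most 16, crops included, and the job is handed in when it is done.

```bash
ls; mkdir -p pics; python3 - <<'E'
from bench import ctrl, imaging
import cv2,numpy as np
o=ctrl.get_obs();print(o['eef_pos'],o['eef_rot'],o['opening'],o['time_s'],ctrl.hold_point_z)
for n in['top','side']:
    c=imaging.camera(n);np.savez(f'pics/{n}0.npz',**c);cv2.imwrite(f'pics/{n}0.png',c['frame'][:,:,::-1]);print(n,c['K'],c['R'],c['t'])
E
```

```text
pics
[0.15739506 0.55245373 0.20799901] [-0.5641611   0.56465375  0.42542128 -0.42650338] 0.9975640540927099 0.0 0.0187
top [[459.47745048   0.         274.35608901]
 [  0.         459.47745048 206.00947494]
 [  0.           0.           1.        ]] [[ 0.01272296 -0.99983408  0.01303639]
 [-0.99881906 -0.01331925 -0.04672344]
 [ 0.04688932 -0.01242654 -0.99882279]] [-0.05898516  0.62214264  1.40136392]
side [[444.27246826   0.         274.15858255]
 [  0.         444.27246826 204.96889883]
 [  0.           0.           1.        ]] [[-0.99989461 -0.01038219 -0.01014775]
 [ 0.00463618  0.43403623 -0.90088349]
 [ 0.01375764 -0.90083559 -0.43394235]] [0.61897057 0.10833255 1.10892482]
```

View pics/top0.png

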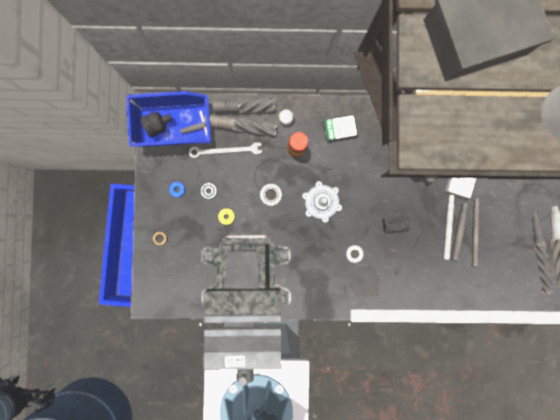

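View pics/side0.png

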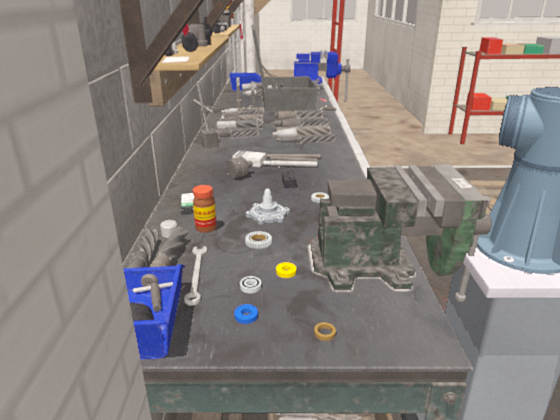

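Top view candidates: large gear (270,195) vs small gear (355,254), both bright toothed rings, to be told apart by size. Thrust ring is the bronze one (159,239). Ball bearing is steel/black (209,190), with decoys blue (177,189) and yellow (227,216). The end cover is at (322,201). Obstacles: vice (245,265), jar (298,145), spanner (225,150), jaw (396,225).

```bash
cat > h.py <<'E'
import numpy as np,cv2
from bench import ctrl,imaging
from scipy.spatial.transform import Rotation as Ro
def cloud(c):
    d=c['depth'];v,u=np.mgrid[:d.shape[0],:d.shape[1]]
    K=c['K'];P=np.stack([(u-K[0,2])/K[0,0]*d,(v-K[1,2])/K[1,1]*d,d],-1)
    return (P-c['t'])@c['R']
def ray(c,u,v,z):
    K=c['K'];r=c['R'].T@np.array([(u-K[0,2])/K[0,0],(v-K[1,2])/K[1,1],1]);o=-c['R'].T@c['t']
    return o+r*(z-o[2])/r[2]
def proj(c,X):
    p=c['K']@(c['R']@np.array(X)+c['t']);return p[:2]/p[2]
def pose():
    o=ctrl.get_obs();q=o['eef_rot'];return np.array(o['eef_pos']),Ro.from_quat([q[1],q[2],q[3],q[0]]).as_matrix(),o
E
python3 - <<'E'
from h import *
c=dict(np.load('pics/top0.npz'));W=cloud(c);f=c['frame']
for n,(u,v),h in[('large?',(270,195),.014),('small?',(355,254),.012),('ring',(159,239),.01),('bear',(209,190),.012),('blue',(177,189),.012),('yel',(227,216),.012),('cover',(322,201),.08),('jar',(298,145),.118),('jaw',(396,225),.03),('spanner',(225,150),.01)]:
    s=np.s_[v-16:v+17,u-18:u+19];w=W[s];m=(w[...,2]>.006).astype('uint8')
    k,l,st,ce=cv2.connectedComponentsWithStats(m,connectivity=8)
    if k<2: print(n,'none',np.median(w[...,2]));continue
    i=1+np.argmax(st[1:,4]);p=w[l==i]
    (cx,cy),r=cv2.minEnclosingCircle(np.argwhere(l==i)[:,::-1].astype(np.float32))
    print(n,'xyz',ray(c,cx+u-18,cy+v-16,h).round(4),'diam px',2*r,'bbox',p.min(0).round(3),p.max(0).round(3),'area',st[i,4],'bench',np.median(w[...,2]).round(4))
s=np.s_[200:310,180:310];w=W[s];m=w[...,2]>.05;p=w[m];print('vice',p.min(0),p.max(0))
p=W.reshape(-1,3);q=p[(p[:,1]>-.6)&(p[:,1]<.45)&(p[:,0]>.2)&(p[:,0]<.85)&(p[:,2]>.1)];print(np.percentile(q,[0,5,50,95,100],axis=0))
cv2.imwrite('pics/crop0.png',cv2.resize(f[125:275,140:410],None,fx=2.95,fy=2.95,interpolation=cv2.INTER_CUBIC)[:,:,::-1])
E
```

```text
large? xyz [ 0.6577 -0.0379  0.014 ] diam px 22.643522262573242 bbox [ 0.556 -0.071  0.006] [ 0.691 -0.003  1.43 ] area 223 bench 0.0008
small? xyz [ 0.4799 -0.2965  0.012 ] diam px 18.492128372192383 bbox [ 0.454 -0.324  0.006] [ 0.556 -0.033  1.43 ] area 148 bench 0.0006
ring xyz [0.5168 0.3032 0.01  ] diam px 15.180961608886719 bbox [ 0.498 -0.033  0.006] [0.556 0.321 1.43 ] area 71 bench 0.0
bear xyz [0.6642 0.153  0.012 ] diam px 16.40570640563965 bbox [ 0.556 -0.033  0.006] [0.689 0.177 1.43 ] area 139 bench 0.0003
blue xyz [0.67   0.2492 0.012 ] diam px 16.19155502319336 bbox [ 0.556 -0.033  0.006] [0.691 0.272 1.43 ] area 139 bench 0.0
yel xyz [0.5885 0.0976 0.012 ] diam px 14.896912574768066 bbox [0.566 0.076 0.006] [0.609 0.12  0.02 ] area 133 bench 0.0002
cover xyz [ 0.6364 -0.1888  0.08  ] diam px 41.77339553833008 bbox [ 0.556 -0.254  0.006] [ 0.69  -0.033  1.43 ] area 941 bench 0.0124
jar xyz [ 0.7949 -0.1133  0.118 ] diam px 24.961843490600586 bbox [ 0.556 -0.147  0.006] [ 0.83  -0.033  1.43 ] area 394 bench 0.0022
jaw xyz [ 0.5707 -0.4235  0.03  ] diam px 28.531755447387695 bbox [ 0.55  -0.473  0.007] [ 0.594 -0.033  1.43 ] area 349 bench 0.002
spanner xyz [0.7952 0.1046 0.01  ] diam px 36.22174072265625 bbox [0.785 0.049 0.006] [0.803 0.161 0.014] area 103 bench 0.0007
vice [ 0.33777504 -0.06715914  0.05027072] [0.55644939 0.13428718 1.42955182]
[[ 0.20001485 -0.48857911  0.10030407]
 [ 0.26535788 -0.43351646  0.18593616]
 [ 0.72647285 -0.27579849  0.76776517]
 [ 0.8395658   0.40538359  0.83637543]
 [ 0.8499835   0.44994894  1.42955182]]
```

View pics/crop0.png

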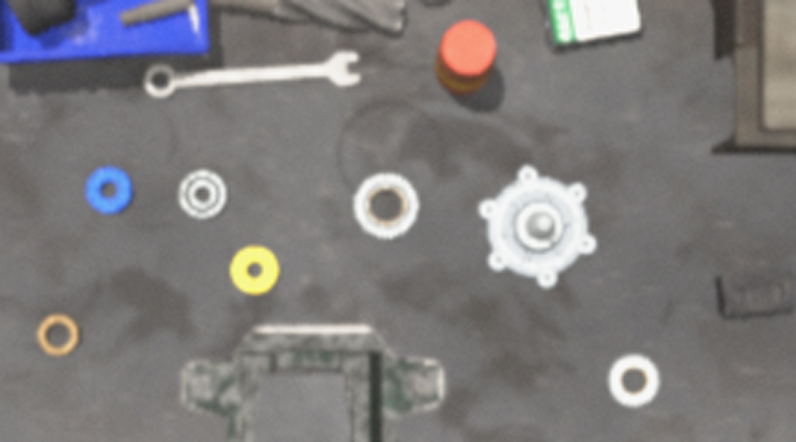

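```bash
python3 - <<'E'
from h import *
c=dict(np.load('pics/top0.npz'));W=cloud(c)
w=W[225:320,190:300].reshape(-1,3);w=w[(w[:,2]>.03)&(w[:,2]<.5)]
for x in np.arange(.2,.6,.04):
    p=w[abs(w[:,0]-x)<.02]
    if len(p):print(x.round(2),'zmax',np.percentile(p[:,2],99).round(3),'y',p[:,1].min().round(3),p[:,1].max().round(3))
p,R,o=pose();print(R.round(4))
print('turn about y to jaws=+y:',(Ro.from_matrix(R.T@np.array([[0,0,-1],[1,0,0],[0,-1,0.]]))).as_rotvec())
E
python3 -m jog '[[[0,0,0],[0,0,0],8.5]]'
```

```text
0.32 zmax 0.203 y -0.086 0.135
0.36 zmax 0.2 y -0.089 0.133
0.4 zmax 0.199 y -0.067 0.134
0.44 zmax 0.192 y -0.037 0.153
0.48 zmax 0.192 y -0.085 0.157
0.52 zmax 0.135 y -0.033 0.105
[[ 2.742e-01 -7.000e-04 -9.617e-01]
 [ 9.617e-01 -1.400e-03  2.742e-01]
 [-1.600e-03 -1.000e+00  3.000e-04]]
turn about y to jaws=+y: [-0.00054735 -0.27779634 -0.00150149]
time_s: 0.18
eef_pos: [0.1573, 0.5522, 0.2076]
eef_rot: [-0.564, 0.565, 0.425, -0.427]
wrist_force: [-0.4, 0.3, -0.3]
opening: 0.989
```

```bash
python3 -m jog '[[[0,0,0],[0,-0.093,0],8.5],[[0,0,0],[0,-0.093,0],8.5],[[0,0,0],[0,-0.093,0],8.5],[[-2.2,0,-3.4],[0,0,0],8.5],[[-2.2,0,-3.4],[0,0,0],8.5],[[-2.2,0,-3.4],[0,0,0],8.5],[[-2.2,0,-3.4],[0,0,0],8.5],[[-2.2,0,-3.4],[0,0,0],8.5],[[-2.2,0,-3.4],[0,0,0],8.5],[[-2.2,0,-3.4],[0,0,0],8.5],[[-2.2,0,-3.4],[0,0,0],8.5],[[-2.2,0,-3.4],[0,0,0],8.5]]'
```

```text
time_s: 1.18
eef_pos: [0.4677, 0.3563, 0.203]
eef_rot: [0.493, -0.491, -0.505, 0.511]
wrist_force: [0.6, 1.0, 0.6]
opening: 0.997
```

```bash
python3 -m jog '[[[-2.4,0,-3.3],[0,0,0],8.5],[[-2.4,0,-3.3],[0,0,0],8.5],[[-2.4,0,-3.3],[0,0,0],8.5],[[-2.4,0,-3.3],[0,0,0],8.5],[[-2.4,0,-3.3],[0,0,0],8.5],[[-4,0,-0.3],[0,0,0],8.5],[[-4,0,-0.3],[0,0,0],8.5],[[-4,0,-0.3],[0,0,0],8.5],[[-4,0,-0.3],[0,0,0],8.5],[[-4,0,-0.3],[0,0,0],8.5],[[-4,0,-0.3],[0,0,0],8.5],[[-4,0,-0.3],[0,0,0],8.5]]'; python3 - <<'E'
from h import *
p,R,o=pose();print(p,R.round(3))
c=imaging.camera('wrist');np.savez('pics/w1.npz',**c);cv2.imwrite('pics/w1.png',c['frame'][:,:,::-1])
print('cam in tool',R.T@(-c['R'].T@c['t']-p),(c['R']@R).round(3),c['K'][0,0])
print('tcp px',proj(c,p),'gear px',proj(c,[.658,-.038,.014]),'shaft',proj(c,[.636,-.189,.08]))
E
```

```text
time_s: 2.18
eef_pos: [0.6721, -0.0519, 0.1932]
eef_rot: [0.495, -0.488, -0.503, 0.514]
wrist_force: [0.5, -0.2, -0.4]
opening: 0.997
[ 0.67209459 -0.05186133  0.19322655] [[-0.034 -0.018 -0.999]
 [ 0.999 -0.003 -0.034]
 [-0.003 -1.     0.018]]
cam in tool [ 5.80982994e-05 -1.64881570e-01  6.67269152e-02] [[ 1.     0.001  0.   ]
 [ 0.001 -0.263 -0.965]
 [-0.001  0.965 -0.263]] 339.3644735429415
tcp px [280.44494643 247.15003732] gear px [295.01607969 171.3512472 ] shaft [114.37393832 149.85660551]
```

View pics/w1.png

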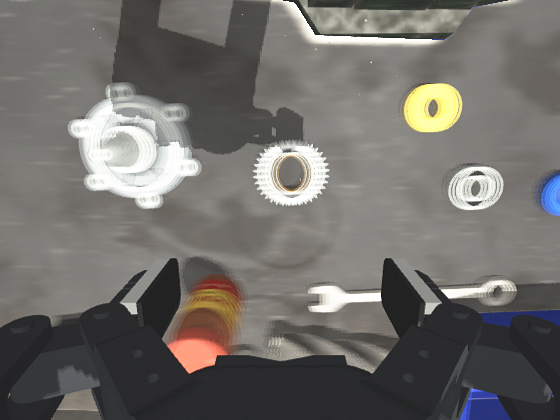

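The wrist view is blurred because the arm was still moving. It shows the large gear at (291,173), cover (135,150), bearing (475,187) and yellow decoy (433,107).

```bash
cat >> h.py <<'E'
G=np.array([[0,0,-1],[1,0,0],[0,-1,0.]])
def to(x,y,z):
    p,R,o=pose()
    print('p',p.round(4),'shift cm',(R.T@(np.array([x,y,z])-p)*100).round(2),'turn',Ro.from_matrix(R.T@G).as_rotvec().round(3),'open mm',round(o['opening']*85,1),'F',np.round(o['wrist_force'],1),'t',o['time_s'])
E
python3 -m jog '[[[0,0,0],[0,0,0],8.5],[[0,0,0],[0,0,0],8.5]]'; python3 -c "
from h import *
to(.658,-.038,.15)"
```

```text
time_s: 2.4
eef_pos: [0.6721, -0.0656, 0.1919]
eef_rot: [0.498, -0.492, -0.498, 0.512]
wrist_force: [0.7, 0.6, -0.3]
opening: 0.99
p [ 0.6721 -0.0656  0.1919] shift cm [2.82 4.19 1.28] turn [-0.019  0.021 -0.008] open mm 84.1 F [ 0.7  0.6 -0.3] t 2.4
```

```bash
python3 -m jog '[[[1.4,2.1,0.65],[-0.019,0.021,-0.008],8.5],[[1.4,2.1,0.65],[0,0,0],8.5],[[0,0,0],[0,0,0],8.5],[[0,0,0],[0,0,0],8.5]]'; cat >> h.py <<'E'
def wrist(tag,hs):
    "heights: list of (name,approx x,y,top z,radius): fit circle centre of points above z-0.004 in depth cloud"
    c=imaging.camera('wrist');W=cloud(c);p,R,o=pose();cv2.imwrite(f'pics/{tag}.png',c['frame'][:,:,::-1])
    for n,x,y,z,r in hs:
        q=W.reshape(-1,3);q=q[(c['depth'].ravel()>0)&(np.hypot(q[:,0]-x,q[:,1]-y)<r+.02)&(abs(q[:,2]-z)<.004)]
        if len(q)<20: print(n,'few',len(q));continue
        (a,b),rr=cv2.minEnclosingCircle((q[:,:2]*1000).astype(np.float32))
        lo,hi=np.percentile(q[:,:2],[.5,99.5],axis=0)
        print(n,'circ',(a/1000).__round__(4),(b/1000).__round__(4),'r',round(rr/1000,4),'mid',((lo+hi)/2).round(4),'ext',(hi-lo).round(4),'z',np.median(q[:,2]).round(4),'n',len(q),'px',proj(c,[a/1000,b/1000,z]).round(0))
    return c,W
E
python3 - <<'E'
from h import *
to(.658,-.038,.15)
wrist('w2',[('large',.658,-.038,.014,.034),('top',.636,-.189,.0785,.005),('shoulder',.636,-.189,.03,.023),('bear',.664,.153,.012,.023)])
E
```

```text
time_s: 2.73
eef_pos: [0.6585, -0.0337, 0.1495]
eef_rot: [-0.5, 0.5, 0.501, -0.499]
wrist_force: [-0.1, -0.3, -0.1]
opening: 0.995
p [ 0.6585 -0.0337  0.1495] shift cm [-0.43 -0.05  0.05] turn [0.002 0.001 0.001] open mm 84.6 F [-0.1 -0.3 -0.1] t 2.7333
large circ 0.6595 -0.0366 r 0.034 mid [ 0.6593 -0.0364] ext [0.0635 0.0644] z 0.0134 n 2587 px [277. 191.]
top circ 0.639 -0.1942 r 0.0087 mid [ 0.6393 -0.1937] ext [0.0154 0.0138] z 0.0781 n 391 px [ 53. 183.]
shoulder circ 0.6394 -0.1947 r 0.0234 mid [ 0.6393 -0.193 ] ext [0.0453 0.042 ] z 0.0301 n 984 px [ 90. 172.]
bear circ 0.6687 0.1558 r 0.0236 mid [0.6685 0.1555] ext [0.0444 0.0447] z 0.0112 n 1649 px [486. 201.]
```

View pics/w2.png

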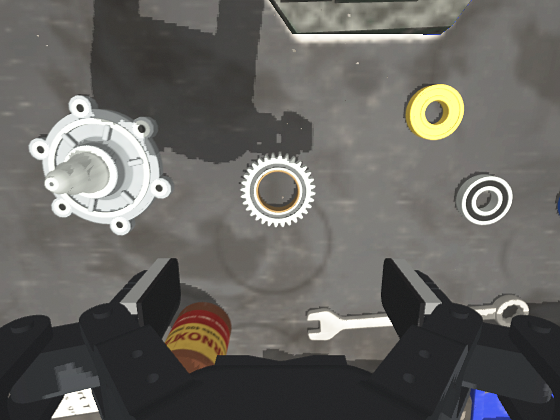

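The wrist view is now sharp. The large gear is at (277,191), matching its 34 mm radius by depth; the shaft tip is at (53,183) and the bearing at (486,201). Descending on the large gear.

```bash
python3 -m jog '[[[-0.28,3.5,-0.1],[0,0,0],8.5],[[0,3.5,0],[0,0,0],8.5],[[0,3.5,0],[0,0,0],8.5],[[0,2.0,0],[0,0,0],8.5],[[0,0,0],[0,0,0],8.5],[[0,0,0],[0,0,0],8.5]]'; python3 - <<'E'
from h import *
to(.6594,-.0365,-.004)
c,W=wrist('w3',[('large',.6594,-.0365,.014,.034)])
p,R,o=pose()
# finger geometry: points in tool frame in front of gripper, offside in x 30..65mm
q=(W.reshape(-1,3)-p)@R
m=(abs(q[:,0])>.036)&(abs(q[:,0])<.07)&(abs(q[:,2])<.02)&(W.reshape(-1,3)[:,2]>.006)
print('finger y range',np.percentile(q[m][:,1],[50,95,99,100]) if m.any() else None)
E
```

```text
time_s: 3.28
eef_pos: [0.6701, -0.0352, 0.0315]
eef_rot: [-0.493, 0.503, 0.506, -0.498]
wrist_force: [-0.4, -0.4, 1.5]
opening: 0.991
p [ 0.6701 -0.0352  0.0315] shift cm [-0.11  3.53  1.13] turn [ 0.019  0.008 -0.003] open mm 84.2 F [-0.4 -0.4  1.5] t 3.2833
large circ 0.6596 -0.0365 r 0.0342 mid [ 0.6591 -0.0365] ext [0.0638 0.0642] z 0.0134 n 6696 px [278. 217.]
finger y range [-0.08810062 -0.04737833 -0.03902079 -0.03392835]
```

```bash
python3 -m jog '[[[-0.1,1.0,1.1],[0.019,0.008,-0.003],8.5],[[0,0.5,0],[0,0,0],8.5],[[0,0,0],[0,0,0],8.5]]'; python3 - <<'E'
from h import *
to(.6594,-.0365,-.004)
c,W=wrist('w4',[('large',.6594,-.0365,.014,.034)])
p,R,o=pose();q=(W-p)@R
for v in range(255,345,10): print(v,[tuple((q[v,u]*1000).round(0).astype(int)) for u in (130,145,155,165,175,180)])
E
```

```text
time_s: 3.58
eef_pos: [0.6626, -0.0372, 0.0216]
eef_rot: [-0.498, 0.502, 0.501, -0.499]
wrist_force: [0.2, -0.7, 0.4]
opening: 0.996
p [ 0.6626 -0.0372  0.0216] shift cm [0.07 2.55 0.34] turn [ 0.007  0.    -0.002] open mm 84.6 F [ 0.2 -0.7  0.4] t 3.5833
large circ 0.6596 -0.0368 r 0.0343 mid [ 0.6591 -0.0365] ext [0.0638 0.0644] z 0.0134 n 7240 px [281. 237.]
255 [(np.int64(-89), np.int64(22), np.int64(-14)), (np.int64(-80), np.int64(21), np.int64(-14)), (np.int64(-74), np.int64(22), np.int64(-14)), (np.int64(-69), np.int64(23), np.int64(-14)), (np.int64(-62), np.int64(22), np.int64(-14)), (np.int64(-59), np.int64(21), np.int64(-13))]
265 [(np.int64(-90), np.int64(23), np.int64(-21)), (np.int64(-81), np.int64(23), np.int64(-21)), (np.int64(-47), np.int64(-46), np.int64(12)), (np.int64(-44), np.int64(-46), np.int64(11)), (np.int64(-43), np.int64(-38), np.int64(8)), (np.int64(-60), np.int64(23), np.int64(-20))]
275 [(np.int64(-91), np.int64(23), np.int64(-27)), (np.int64(-48), np.int64(-54), np.int64(11)), (np.int64(-44), np.int64(-55), np.int64(12)), (np.int64(-42), np.int64(-50), n
[... 1081 characters left out ...]
 (np.int64(-42), np.int64(-55), np.int64(-4)), (np.int64(-66), np.int64(23), np.int64(-54)), (np.int64(-63), np.int64(24), np.int64(-55))]
325 [(np.int64(-40), np.int64(-86), np.int64(13)), (np.int64(-33), np.int64(-92), np.int64(17)), (np.int64(-42), np.int64(-65), np.int64(-2)), (np.int64(-43), np.int64(-55), np.int64(-9)), (np.int64(-66), np.int64(22), np.int64(-61)), (np.int64(-63), np.int64(21), np.int64(-61))]
335 [(np.int64(-35), np.int64(-96), np.int64(17)), (np.int64(-31), np.int64(-97), np.int64(18)), (np.int64(-29), np.int64(-96), np.int64(17)), (np.int64(-73), np.int64(23), np.int64(-69)), (np.int64(-67), np.int64(22), np.int64(-69)), (np.int64(-64), np.int64(22), np.int64(-68))]
```

View pics/w4.png

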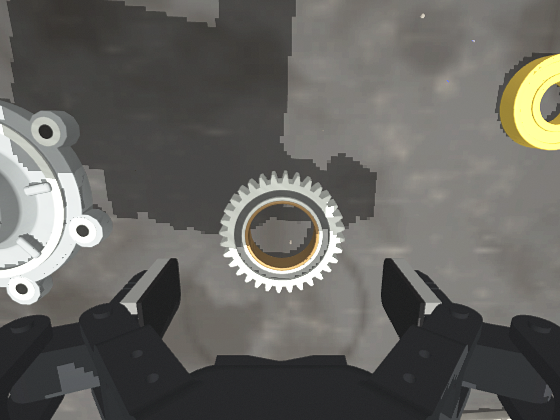

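Fingertips appear about 35 mm behind the TCP in the wrist depth, farther than the 13 mm I expected. I'll check with the side camera while descending.

```bash
python3 -m jog '[[[0.03,0.8,0.3],[0.007,0,-0.002],8.5],[[0,0.8,0],[0,0,0],8.5],[[0,0.5,0],[0,0,0],8.5],[[0,0,0],[0,0,0],8.5],[[0,0,0],[0,0,0],8.5]]'; python3 - <<'E'
from h import *
to(.6594,-.0365,-.004)
c=imaging.camera('side');f=c['frame'];u,v=proj(c,[.6594,-.0365,.01]).astype(int);print(u,v)
cv2.imwrite('pics/s1.png',cv2.resize(f[v-60:v+25,u-60:u+60],None,fx=6,fy=6,interpolation=cv2.INTER_CUBIC)[:,:,::-1])
p,R,o=pose();print([(k,proj(c,p+R@np.array([x,k,0])).round(1)-[u-60,v-60]) for x in(-.05,.05) for k in(0,-.013,-.035)])
E
```

```text
time_s: 4.05
eef_pos: [0.6609, -0.0375, 0.001]
eef_rot: [-0.499, 0.501, 0.501, -0.499]
wrist_force: [0.5, 0.2, -0.4]
opening: 0.995
p [ 0.6609 -0.0375  0.001 ] shift cm [0.1  0.49 0.15] turn [ 0.003 -0.    -0.   ] open mm 84.6 F [ 0.5  0.2 -0.4] t 4.05
258 238
[(0, array([61., 54.])), (-0.013, array([60.9, 49.7])), (-0.035, array([60.7, 42.5])), (0, array([59.4, 73.6])), (-0.013, array([59.2, 69.1])), (-0.035, array([59. , 61.4]))]
```

View pics/s1.png

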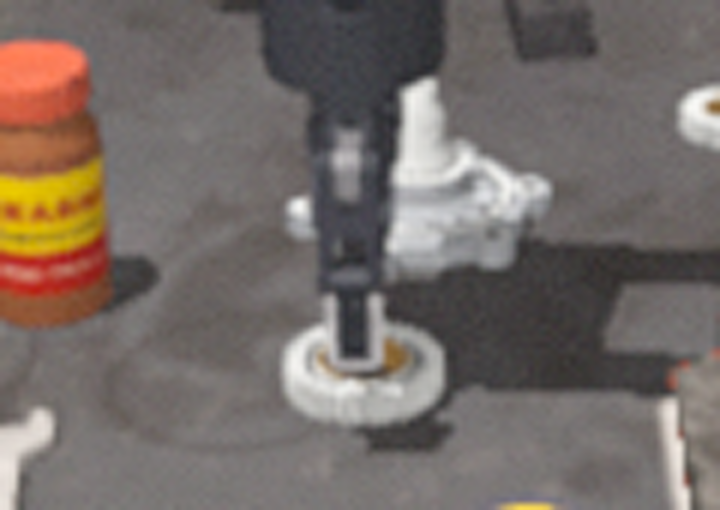

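The side crop shows the near fingertip at about (59,62) in crop pixels, so the open tips really are 35 mm behind the TCP. Next I'll measure how the tips move as the gripper closes, before going lower.

```bash
python3 -m jog '[[[0,-1,0.1],[0.003,0,0],7.1],[[0,-1,0],[0,0,0],7.1],[[0,0,0],[0,0,0],7.1],[[0,0,0],[0,0,0],7.1],[[0,0,0],[0,0,0],7.1]]'; cat >> h.py <<'E'
def tips():
    c=imaging.camera('wrist');W=cloud(c);p,R,o=pose();q=((W-p)@R).reshape(-1,3)*1000
    for s in(-1,1):
        m=(abs(q[:,2])<8)&(s*q[:,0]>0)&(s*q[:,0]<48)&(q[:,1]<-2)&(q[:,1]>-70)&(W.reshape(-1,3)[:,2]>.017)
        if m.sum()>20: print('tip',s,'y',np.percentile(q[m][:,1],[95,99,100]).round(1),'x',np.median(q[m][:,0]).round(1),m.sum())
E
python3 - <<'E'
from h import *
to(.6594,-.0365,-.026); tips()
E
python3 -m jog '[[[0,0,0],[0,0,0],4],[[0,0,0],[0,0,0],4],[[0,0,0],[0,0,0],4],[[0,0,0],[0,0,0],4]]';python3 -c "
from h import *
to(.6594,-.0365,-.026); tips()"
```

```text
time_s: 4.52
eef_pos: [0.6607, -0.0375, 0.0246]
eef_rot: [-0.499, 0.5, 0.5, -0.5]
wrist_force: [1.3, 0.7, 0.0]
opening: 0.831
p [ 0.6607 -0.0375  0.0246] shift cm [0.11 5.06 0.14] turn [ 0.001  0.    -0.001] open mm 70.7 F [1.3 0.7 0. ] t 4.5167
tip -1 y [-33.8 -31.2 -30.2] x -35.5 1387
tip 1 y [-33.7 -31.3 -29.7] x 35.6 1386
time_s: 4.9
eef_pos: [0.6604, -0.0374, 0.0242]
eef_rot: [-0.5, 0.5, 0.5, -0.5]
wrist_force: [-0.2, 0.6, -0.2]
opening: 0.474
p [ 0.6604 -0.0374  0.0242] shift cm [0.1  5.02 0.1 ] turn [ 0.001  0.    -0.001] open mm 40.3 F [-0.2  0.6 -0.2] t 4.9
tip -1 y [-30.2 -25.5 -23.7] x -20.7 1324
tip 1 y [-30.3 -25.5 -22.8] x 20.8 1307
```

```bash
python3 -m jog '[[[0.05,0,0.05],[0,0,0],8.5],[[0.05,0,0.05],[0,0,0],8.5],[[0,0,0],[0,0,0],8.5],[[0,1.5,0],[0,0,0],8.5],[[0,1.5,0],[0,0,0],8.5],[[0,1.2,0],[0,0,0],8.5],[[0,0.6,0],[0,0,0],8.5],[[0,0,0],[0,0,0],8.5],[[0,0,0],[0,0,0],8.5]]'; python3 - <<'E'
from h import *
to(.6594,-.0365,-.0265); wrist('w5',[('large',.6594,-.0365,.014,.034)])
E
```

```text
time_s: 5.7
eef_pos: [0.6571, -0.0359, -0.032]
eef_rot: [0.501, -0.499, -0.499, 0.501]
wrist_force: [-0.0, -0.8, -0.2]
opening: 0.995
p [ 0.6571 -0.0359 -0.032 ] shift cm [-0.06 -0.55 -0.23] turn [-0.004 -0.     0.   ] open mm 84.6 F [-0.  -0.8 -0.2] t 5.7
large circ 0.648 -0.0382 r 0.0515 mid [ 0.6571 -0.0365] ext [0.0603 0.093 ] z 0.0134 n 14402 px [275. 270.]
```

```bash
python3 -m jog '[[[-0.06,-0.5,-0.23],[-0.004,0,0],8.5],[[0,0,0],[0,0,0],8.5],[[0,0,0],[0,0,0],8.5]]'; python3 -c "
from h import *
to(.6594,-.0365,-.0265)"
python3 -m jog '[[[0,0,0],[0,0,0],6],[[0,0,0],[0,0,0],6],[[0,0,0],[0,0,0],6],[[0,0,0],[0,0,0],6],[[0,0,0],[0,0,0],6]]'; python3 - <<'E'
from h import *
to(.6594,-.0365,-.0265);wrist('w5',[('large',.6594,-.0365,.014,.034)]);tips()
E
```

```text
time_s: 6.0
eef_pos: [0.66, -0.0367, -0.0258]
eef_rot: [-0.5, 0.5, 0.5, -0.5]
wrist_force: [-0.1, 0.8, 0.5]
opening: 0.999
p [ 0.66   -0.0367 -0.0258] shift cm [0.02 0.07 0.06] turn [0.001 0.    0.   ] open mm 84.9 F [-0.1  0.8  0.5] t 6.0
time_s: 6.42
eef_pos: [0.6618, -0.037, -0.0229]
eef_rot: [-0.498, 0.501, 0.501, -0.499]
wrist_force: [0.8, 0.5, -3.2]
opening: 0.764
p [ 0.6618 -0.037  -0.0229] shift cm [0.05 0.36 0.24] turn [ 0.005  0.    -0.001] open mm 64.9 F [ 0.8  0.5 -3.2] t 6.4167
large circ 0.6541 -0.0368 r 0.0461 mid [ 0.6593 -0.0369] ext [0.0637 0.0763] z 0.0142 n 13184 px [281. 264.]
tip -1 y [-42.  -40.6 -40.1] x -32.7 1142
tip 1 y [-41.6 -40.4 -40.2] x 32.8 1141
```

```bash
python3 -m jog '[[[0,-1,0],[0,0,0],6],[[0,-2,0],[0,0,0],6],[[0,-2.5,0],[0,0,0],6],[[0,-2.5,0],[0,0,0],6],[[0,-2,0],[0,0,0],6],[[0,-1,0],[0,0,0],6],[[0,0,0],[0,0,0],6],[[0,0,0],[0,0,0],6]]'; python3 - <<'E'
from h import *
to(.6394,-.1940,.09);p,R,o=pose();wrist('w6',[('largeheld',.66,-.037,p[2]+.0229+.0142,.034),('top',.636,-.189,.0785,.005),('shoulder',.636,-.189,.03,.023)])
E
```

```text
time_s: 7.18
eef_pos: [0.658, -0.0362, 0.0908]
eef_rot: [0.501, -0.499, -0.5, 0.5]
wrist_force: [-0.2, 0.2, -3.1]
opening: 0.761
p [ 0.658  -0.0362  0.0908] shift cm [-15.78   0.07   1.87] turn [-0.002  0.     0.001] open mm 64.7 F [-0.2  0.2 -3.1] t 7.1833
largeheld circ 0.6511 -0.0362 r 0.0466 mid [ 0.6558 -0.0362] ext [0.0635 0.0771] z 0.1279 n 13097 px [280. 265.]
top circ 0.64 -0.1909 r 0.0073 mid [ 0.64   -0.1892] ext [0.0136 0.0059] z 0.0754 n 136 px [ -5. 207.]
shoulder circ 0.6392 -0.1944 r 0.0235 mid [ 0.6391 -0.1928] ext [0.0451 0.042 ] z 0.0301 n 1554 px [ 47. 188.]
```

View pics/w6.png

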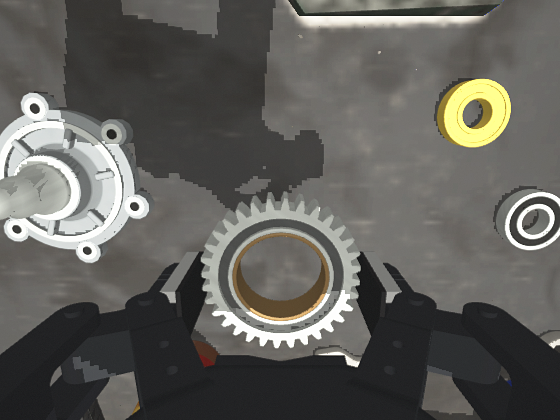

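The gear is held level with its centre at (281,273), 2.2 mm toward the robot from the TCP. The shaft and cover are at left (40,190).

```bash
python3 -m jog '[[[-2,0,0.2],[0,0,0],6],[[-3.2,0,0.35],[0,0,0],6],[[-3.2,0,0.35],[0,0,0],6],[[-3,0,0.3],[0,0,0],6],[[-2,0,0.2],[0,0,0],6],[[-1,0,0.1],[0,0,0],6],[[0,0,0],[0,0,0],6],[[0,0,0],[0,0,0],6]]'; python3 - <<'E'
from h import *
to(.6415,-.1938,.09);p,R,o=pose()
c,W=wrist('w7',[('largeheld',p[0]-.002,p[1],p[2]+.0371,.034),('top',.639,-.194,.0785,.006),('taper',.639,-.194,.0765,.008)])
E
```

```text
time_s: 7.9
eef_pos: [0.6355, -0.1806, 0.0763]
eef_rot: [0.507, -0.492, -0.498, 0.503]
wrist_force: [-0.1, 0.6, -1.6]
opening: 0.765
p [ 0.6355 -0.1806  0.0763] shift cm [-1.31 -1.39 -0.57] turn [-0.02   0.003  0.01 ] open mm 65.0 F [-0.1  0.6 -1.6] t 7.9
largeheld circ 0.629 -0.1814 r 0.0461 mid [ 0.6339 -0.1814] ext [0.0636 0.0762] z 0.1133 n 13124 px [279. 265.]
top circ 0.6391 -0.1948 r 0.0085 mid [ 0.6397 -0.1944] ext [0.0135 0.0137] z 0.0793 n 475 px [253. 255.]
taper circ 0.6401 -0.1944 r 0.0088 mid [ 0.6403 -0.1939] ext [0.015  0.0147] z 0.0784 n 498 px [254. 256.]
```

```bash
python3 -m jog '[[[-0.6,-0.4,-0.3],[-0.02,0.003,0.01],6],[[-0.6,0,-0.2],[0,0,0],6],[[0,0,0],[0,0,0],6],[[0,0,0],[0,0,0],6]]'; python3 - <<'E'
from h import *
to(.6415,-.1943,.04);p,R,o=pose()
c,W=wrist('w8',[('largeheld',p[0]-.002,p[1],p[2]+.0371,.034),('top',.639,-.194,.0785,.006)])
E
```

```text
time_s: 8.28
eef_pos: [0.6415, -0.1882, 0.0797]
eef_rot: [-0.499, 0.499, 0.502, -0.501]
wrist_force: [0.5, -0.3, -3.2]
opening: 0.761
p [ 0.6415 -0.1882  0.0797] shift cm [-0.61  3.97  0.01] turn [0.001 0.006 0.   ] open mm 64.7 F [ 0.5 -0.3 -3.2] t 8.2833
largeheld circ 0.6344 -0.1884 r 0.0466 mid [ 0.6391 -0.1884] ext [0.0636 0.0769] z 0.1168 n 13103 px [280. 265.]
top circ 0.6402 -0.1943 r 0.0082 mid [ 0.6413 -0.1945] ext [0.011  0.0145] z 0.0794 n 355 px [269. 244.]
```

```bash
python3 -m jog '[[[-0.55,0,-0.03],[0,0.006,0],6],[[0,0.7,0],[0,0,0],6],[[0,0.7,0],[0,0,0],6],[[0,0.7,0],[0,0,0],6],[[0,0,0],[0,0,0],6],[[0,0,0],[0,0,0],6]]'; python3 - <<'E'
from h import *
to(.6418,-.1942,.01);p,R,o=pose()
c,W=wrist('w9',[('largeheld',p[0]-.0024,p[1],p[2]+.0371,.034),('top',.639,-.194,.0785,.006),('mid',.639,-.194,.0755,.009)])
E
```

```text
time_s: 8.83
eef_pos: [0.6421, -0.1931, 0.0564]
eef_rot: [-0.5, 0.5, 0.5, -0.5]
wrist_force: [0.3, -0.2, -2.3]
opening: 0.763
p [ 0.6421 -0.1931  0.0564] shift cm [-0.11  4.64  0.04] turn [0.001 0.001 0.001] open mm 64.9 F [ 0.3 -0.2 -2.3] t 8.8333
largeheld circ 0.635 -0.1927 r 0.0462 mid [ 0.6398 -0.1929] ext [0.0635 0.077 ] z 0.0934 n 13088 px [281. 265.]
top circ 0.642 -0.1931 r 0.0184 mid [ 0.6454 -0.1931] ext [0.0279 0.0362] z 0.0793 n 1105 px [281. 265.]
mid circ 0.6342 -0.1895 r 0.0235 mid [ 0.6391 -0.1952] ext [0.0173 0.0171] z 0.0757 n 832 px [288. 247.]
```

View pics/w9.png

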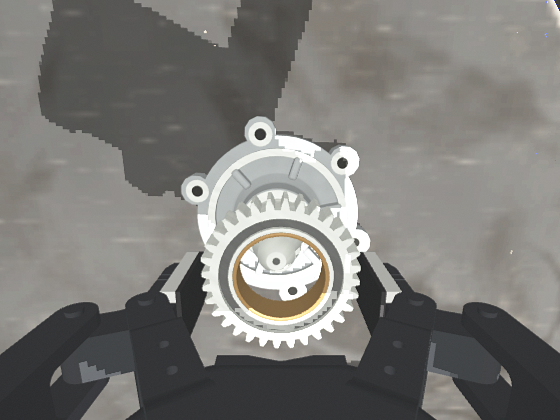

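The nose of the shaft shows inside the bore at (275,261), next to the bore centre at (281,273). Lining up and lowering.

```bash
python3 -m jog '[[[-0.12,0.7,0.03],[0,0,0],6],[[0,0.8,0],[0,0,0],6],[[0,0.8,0],[0,0,0],6],[[0,0,0],[0,0,0],6],[[0,0,0],[0,0,0],6]]'; python3 - <<'E'
from h import *
c,W=wrist('w10',[]);p,R,o=pose()
g=cv2.cvtColor(c['frame'],cv2.COLOR_RGB2GRAY)
to(.6418,-.1942,.0063)
c,W=wrist('w10',[('largeheld',p[0]-.0024,p[1],p[2]+.0371,.034),('top',.639,-.194,.0780,.006)])
q=W.reshape(-1,3);m=(np.hypot(q[:,0]-.639,q[:,1]+.194)<.016)&(q[:,2]>.066)&(q[:,2]<.0715);s=q[m];print('18mm seat pts',s.min(0),s.max(0))
print('nose in w9 style',proj(c,[.6394,-.1943,.08]))
E
```

```text
time_s: 9.3
eef_pos: [0.6414, -0.1943, 0.0305]
eef_rot: [-0.5, 0.5, 0.5, -0.5]
wrist_force: [0.3, -0.9, -2.9]
opening: 0.766
p [ 0.6411 -0.1941  0.0303] shift cm [-0.01  2.4  -0.07] turn [-0.001  0.     0.001] open mm 65.1 F [-0.2 -0.8 -3. ] t 9.35
largeheld circ 0.6343 -0.1939 r 0.0465 mid [ 0.6388 -0.1942] ext [0.0636 0.0767] z 0.0673 n 13521 px [281. 266.]
top circ 0.6387 -0.1953 r 0.0089 mid [ 0.6383 -0.1953] ext [0.0149 0.0161] z 0.078 n 1257 px [277. 288.]
18mm seat pts [ 0.62989311 -0.20409515  0.06604315] [ 0.63791653 -0.18651257  0.07143978]
nose in w9 style [280.04335801 292.71195883]
```

View pics/w10.png

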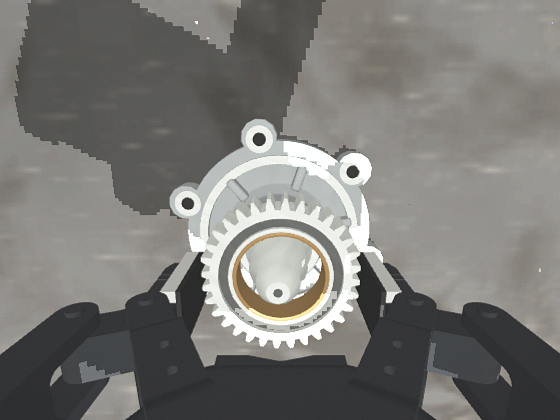

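Nose at (278,293): shaft centre is about (0.6389, -0.1952), so I shift 1 mm and continue down.

```bash
python3 -m jog '[[[-0.1,0.2,0],[0,0,0],6],[[0,0.5,0],[0,0,0],6],[[0,0.5,0],[0,0,0],6],[[0,0.4,0],[0,0,0],6],[[0,0,0],[0,0,0],6],[[0,0,0],[0,0,0],6]]'; python3 -c "
from h import *
to(.6413,-.1952,.0063)
p,R,o=pose();wrist('w11',[('largeheld',p[0]-.0024,p[1],p[2]+.0371,.034)])"
```

```text
time_s: 9.9
eef_pos: [0.6422, -0.1957, 0.0143]
eef_rot: [-0.499, 0.5, 0.501, -0.5]
wrist_force: [-0.6, -0.7, -1.9]
opening: 0.765
p [ 0.6422 -0.1957  0.0143] shift cm [0.05 0.8  0.1 ] turn [0.002 0.001 0.   ] open mm 65.0 F [-0.6 -0.7 -1.9] t 9.9
largeheld circ 0.6346 -0.1958 r 0.0461 mid [ 0.64   -0.1955] ext [0.0637 0.0767] z 0.0513 n 12944 px [280. 264.]
```

```bash
python3 -m jog '[[[0.05,0.3,0.1],[0.002,0,0],6],[[0,0.3,0.03],[0,0,0],6],[[0,0.2,0],[0,0,0],6],[[0,0,0],[0,0,0],6]]'; python3 -c "
from h import *
to(.6413,-.1952,.0063)
p,R,o=pose();wrist('w11',[('largeheld',p[0]-.0024,p[1],p[2]+.0371,.034)])"
```

```text
time_s: 10.28
eef_pos: [0.6414, -0.1954, 0.0064]
eef_rot: [-0.499, 0.5, 0.5, -0.5]
wrist_force: [-1.3, -0.4, -0.9]
opening: 0.765
p [ 0.6414 -0.1954  0.0064] shift cm [0.02 0.01 0.01] turn [ 0.001  0.001 -0.001] open mm 65.0 F [-1.3 -0.4 -0.9] t 10.2833
largeheld circ 0.6342 -0.1956 r 0.0464 mid [ 0.639  -0.1953] ext [0.0637 0.0773] z 0.0434 n 12327 px [280. 265.]
```

Home (top at 43.4 mm, same 0.6 mm bias as on the bench). Releasing and rising.

```bash
python3 -m jog '[[[0,0,0],[0,0,0],8.5],[[0,0,0],[0,0,0],8.5],[[0,0,0],[0,0,0],8.5],[[0,0,0],[0,0,0],8.5],[[0,-1.5,0],[0,0,0],8.5],[[0,-3,0],[0,0,0],8.5],[[0,-3.5,0],[0,0,0],8.5],[[0,-3.5,0],[0,0,0],8.5],[[0,-2,0],[0,0,0],8.5],[[0,0,0],[0,0,0],8.5]]'; python3 -c "
from h import *
to(.517,.303,.15)
p,R,o=pose();wrist('w12',[('large',.639,-.195,.0434,.034),('top',.639,-.195,.0785,.008)])"
```

```text
time_s: 11.17
eef_pos: [0.641, -0.1952, 0.1517]
eef_rot: [-0.5, 0.5, 0.5, -0.5]
wrist_force: [0.5, -0.5, 0.7]
opening: 0.997
p [ 0.641  -0.1952  0.1517] shift cm [49.82  0.14 12.37] turn [ 0.001  0.001 -0.   ] open mm 84.8 F [ 0.5 -0.5  0.7] t 11.1667
large circ 0.64 -0.1953 r 0.0342 mid [ 0.6394 -0.1954] ext [0.0635 0.0641] z 0.0434 n 3302 px [280. 196.]
top circ 0.6392 -0.1949 r 0.0084 mid [ 0.6391 -0.1952] ext [0.015  0.0155] z 0.0782 n 348 px [281. 207.]
```

```bash
python3 -m jog '[[[2,-0.3,0],[0,0,0],8.5],[[4,-0.2,0],[0,0,0],8.5],[[4,-0.2,0],[0,0,0],8.5],[[4,-0.2,0],[0,0,0],8.5],[[4,-0.2,0],[0,0,0],8.5],[[4,-0.2,0],[0,0,0],8.5],[[4,-0.2,0],[0,0,0],8.5],[[4,-0.2,0],[0,0,0],8.5],[[4,-0.2,0],[0,0,0],8.5],[[4,-0.2,0],[0,0,0],8.5],[[4,-0.2,0.5],[0,0,0],8.5],[[3,-0.1,1],[0,0,0],8.5]]'; python3 -c "
from h import *
to(.517,.303,.12)"
```

```text
time_s: 12.22
eef_pos: [0.6197, 0.2639, 0.1603]
eef_rot: [0.508, -0.5, -0.491, 0.501]
wrist_force: [-0.1, -0.6, -0.3]
opening: 0.996
p [0.6197 0.2639 0.1603] shift cm [ 3.77  4.2  10.26] turn [-0.018 -0.015 -0.003] open mm 84.7 F [-0.1 -0.6 -0.3] t 12.2167
```

```bash
python3 -m jog '[[[0.9,0.5,1.5],[-0.018,-0.015,0],8.5],[[0.6,1,2.5],[0,0,0],8.5],[[0.6,1,2.5],[0,0,0],8.5],[[0.3,0.8,2],[0,0,0],8.5],[[0,0,0.7],[0,0,0],8.5],[[0,0,0],[0,0,0],8.5],[[0,0,0],[0,0,0],8.5]]'; python3 -c "
from h import *
wrist('w13',[('ring',.517,.303,.010,.02)])
to(.517,.303,.06)"
```

```text
time_s: 12.8
eef_pos: [0.5151, 0.2965, 0.1171]
eef_rot: [0.499, -0.495, -0.499, 0.507]
wrist_force: [1.0, 0.0, 0.7]
opening: 0.996
ring circ 0.5202 0.304 r 0.0203 mid [0.5199 0.304 ] ext [0.0392 0.0382] z 0.0098 n 921 px [290. 206.]
p [0.5156 0.2964 0.1174] shift cm [ 0.68  5.74 -0.21] turn [-0.012  0.012 -0.004] open mm 84.7 F [ 0.5  0.4 -1.6] t 12.85
```

```bash
python3 -m jog '[[[0.8,2,-0.45],[-0.012,0.012,-0.004],6],[[0,3,0],[0,0,0],6],[[0,3,0],[0,0,0],6],[[0,3,0],[0,0,0],6],[[0,1,0],[0,0,0],6],[[0,0,0],[0,0,0],6],[[0,0,0],[0,0,0],6]]'; python3 -c "
from h import *
wrist('w14',[('ring',.520,.304,.010,.02)])
to(.520,.304,-.020)"
```

```text
time_s: 13.43
eef_pos: [0.5368, 0.3031, 0.0001]
eef_rot: [-0.499, 0.506, 0.504, -0.492]
wrist_force: [1.0, 0.6, 0.6]
opening: 0.702
ring circ 0.5198 0.3039 r 0.0202 mid [0.5196 0.304 ] ext [0.039  0.0387] z 0.0098 n 2769 px [282. 222.]
p [0.5372 0.3032 0.0007] shift cm [0.05 2.04 1.76] turn [ 0.02  -0.009  0.005] open mm 59.7 F [ 0.2 -0.6 -0.4] t 13.4833
```

```bash
python3 -m jog '[[[0.05,0.2,1.4],[0.02,-0.009,0.005],6],[[0,0.6,0.3],[0,0,0],6],[[0,0.6,0],[0,0,0],6],[[0,0.5,0],[0,0,0],6],[[0,0,0],[0,0,0],6],[[0,0,0],[0,0,0],6]]'; python3 -c "
from h import *
to(.5197,.304,-.020)"
```

```text
time_s: 13.98
eef_pos: [0.5235, 0.3058, -0.0132]
eef_rot: [-0.498, 0.501, 0.503, -0.498]
wrist_force: [0.2, -1.1, 0.3]
opening: 0.705
p [ 0.5235  0.3058 -0.0132] shift cm [-0.18  0.68  0.39] turn [0.008 0.002 0.003] open mm 59.9 F [ 0.2 -1.1  0.3] t 13.9833
```

```bash
python3 -m jog '[[[-0.18,0.5,0.35],[0.008,0.002,0.003],6],[[0,0.25,0.05],[0,0,0],6],[[0,0,0],[0,0,0],6],[[0,0,0],[0,0,0],6],[[0,0,0],[0,0,0],3.4],[[0,0,0],[0,0,0],3.4],[[0,0,0],[0,0,0],3.4],[[0,0,0],[0,0,0],3.4],[[0,0,0],[0,0,0],3.4]]'; python3 -c "
from h import *
wrist('w15',[('ring',.520,.304,.010,.02)])
to(.5197,.304,.11)"
```

```text
time_s: 14.73
eef_pos: [0.5199, 0.3041, -0.0205]
eef_rot: [-0.5, 0.5, 0.5, -0.5]
wrist_force: [0.4, 0.0, -0.6]
opening: 0.43
ring circ 0.5126 0.3042 r 0.0311 mid [0.5202 0.3041] ext [0.039  0.0579] z 0.01 n 3704 px [281. 258.]
p [ 0.5199  0.3041 -0.0205] shift cm [ -0.   -13.05   0.02] turn [ 0.001 -0.001  0.   ] open mm 36.3 F [-0.1 -0.  -0.6] t 14.7833
```

```bash
python3 -m jog '[[[0,-1,0],[0,0,0],3.4],[[0,-3,0],[0,0,0],3.4],[[0,-3.5,0],[0,0,0],3.4],[[0,-3.5,-1],[0,0,0],3.4],[[0,-3,-2],[0,0,0],3.4],[[0,-1,-3],[0,0,0],3.4],[[-1,-0.4,-3],[0,0,0],3.4],[[-3,-0.2,-2],[0,0,0],3.4],[[-4,-0.2,-0.5],[0,0,0],3.4],[[-4,-0.2,0],[0,0,0],3.4],[[-4,-0.2,0],[0,0,0],3.4],[[-4,-0.2,0],[0,0,0],3.4]]'; python3 -c "
from h import *
to(.6391,-.1952,.11)"
```

```text
time_s: 15.78
eef_pos: [0.638, 0.1057, 0.1578]
eef_rot: [-0.496, 0.497, 0.505, -0.502]
wrist_force: [-0.1, -0.5, -0.6]
opening: 0.428
p [0.638  0.1057 0.1578] shift cm [-30.09   4.73   0.34] turn [0.003 0.014 0.001] open mm 36.4 F [-0.1 -0.5 -0.6] t 15.7833
```

```bash
python3 -m jog '[[[-4,0,0],[0,0.014,0],3.4],[[-4,0.2,0],[0,0,0],3.4],[[-4,0.3,0],[0,0,0],3.4],[[-4,0.3,0],[0,0,0],3.4],[[-4,0.3,0],[0,0,0],3.4],[[-3,0.3,0],[0,0,0],3.4],[[-2,0.3,0],[0,0,0],3.4],[[-1,0,0],[0,0,0],3.4],[[0,0,0],[0,0,0],3.4],[[0,0,0],[0,0,0],3.4]]'; python3 -c "
from h import *
p,R,o=pose();wrist('w16',[('ring',p[0],p[1],p[2]+.0303,.02),('top',.639,-.195,.0785,.006),('big',.639,-.195,.0434,.034)])
to(.6391,-.1952,.08)"
```

```text
time_s: 16.62
eef_pos: [0.6365, -0.1756, 0.149]
eef_rot: [-0.499, 0.506, 0.499, -0.495]
wrist_force: [0.0, 0.5, -1.0]
opening: 0.429
ring circ 0.6289 -0.1752 r 0.0314 mid [ 0.6364 -0.1754] ext [0.0391 0.0574] z 0.1795 n 3712 px [281. 258.]
top circ 0.639 -0.1948 r 0.0086 mid [ 0.639  -0.1949] ext [0.0151 0.0154] z 0.078 n 358 px [254. 213.]
big circ 0.6399 -0.1954 r 0.034 mid [ 0.6382 -0.1953] ext [0.0616 0.0644] z 0.0433 n 3091 px [257. 201.]
p [ 0.6366 -0.1753  0.1492] shift cm [-1.97  6.93 -0.19] turn [ 0.011 -0.009 -0.003] open mm 36.7 F [ 0.   0.2 -0.9] t 16.6667
```

```bash
python3 -m jog '[[[-1.2,1,-0.2],[0.011,-0.009,-0.003],3.4],[[-0.7,1.5,0],[0,0,0],3.4],[[0,1.5,0.1],[0,0,0],3.4],[[0,1.5,0.1],[0,0,0],3.4],[[0,0.8,0],[0,0,0],3.4],[[0,0,0],[0,0,0],3.4],[[0,0,0],[0,0,0],3.4]]'; python3 -c "
from h import *
p,R,o=pose();wrist('w17',[('ring',p[0],p[1],p[2]+.0303,.02),('top',.639,-.195,.0785,.006)])
to(.6391,-.1952,.0235)"
```

```text
time_s: 17.25
eef_pos: [0.6386, -0.1833, 0.0836]
eef_rot: [-0.497, 0.497, 0.504, -0.502]
wrist_force: [-0.1, -0.7, 0.0]
opening: 0.425
ring circ 0.6315 -0.1834 r 0.0313 mid [ 0.6387 -0.1835] ext [0.0389 0.0578] z 0.114 n 3729 px [281. 258.]
top circ 0.6389 -0.1951 r 0.0084 mid [ 0.639  -0.1955] ext [0.016  0.0154] z 0.0761 n 168 px [258. 244.]
p [ 0.6386 -0.1832  0.0836] shift cm [-1.21  6.01 -0.03] turn [0.001 0.011 0.003] open mm 36.7 F [-1.1  0.2 -1.1] t 17.3
```

```bash
python3 -m jog '[[[-0.6,0,0],[0,0.011,0.003],3.4],[[-0.6,0,0],[0,0,0],3.4],[[0,0.6,0],[0,0,0],3.4],[[0,0.6,0.1],[0,0,0],3.4],[[0,0,0],[0,0,0],3.4],[[0,0,0],[0,0,0],3.4]]'; python3 -c "
from h import *
p,R,o=pose();wrist('w18',[('ring',p[0],p[1],p[2]+.0303,.02),('top',.639,-.195,.0785,.006)])
to(.6391,-.1952,.0235)"
```

```text
time_s: 17.8
eef_pos: [0.6401, -0.1973, 0.0743]
eef_rot: [-0.497, 0.503, 0.501, -0.499]
wrist_force: [0.4, -0.3, 0.7]
opening: 0.429
ring circ 0.6328 -0.197 r 0.0315 mid [ 0.6401 -0.1972] ext [0.039  0.0578] z 0.1048 n 3717 px [281. 259.]
top circ 0.6404 -0.1952 r 0.0081 mid [ 0.6415 -0.1953] ext [0.0107 0.0151] z 0.0794 n 366 px [285. 251.]
p [ 0.6399 -0.1972  0.0742] shift cm [0.22 5.06 0.11] turn [ 0.007 -0.    -0.004] open mm 36.9 F [-0.4 -0.4 -0.4] t 17.85
```

View pics/w18.png

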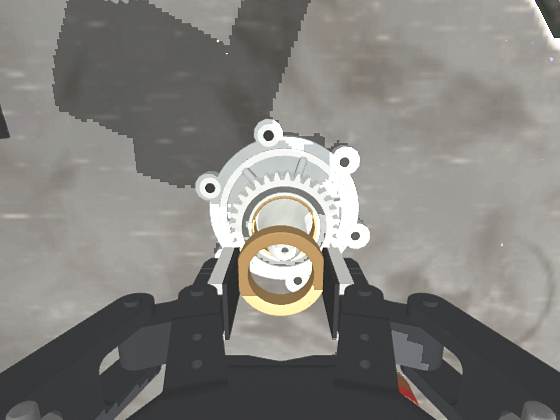

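The bronze ring (281,272) is held level, and the large gear sits round the shaft below it.

```bash
python3 -m jog '[[[0.2,0,0.1],[0.007,0,-0.004],3.4],[[0,0.6,0],[0,0,0],3.4],[[0,0.8,0.08],[0,0,0],3.4],[[0,0.8,0.08],[0,0,0],3.4],[[0,0,0],[0,0,0],3.4],[[0,0,0],[0,0,0],3.4]]'; python3 -c "
from h import *
p,R,o=pose();c,W=wrist('w19',[('ring',p[0],p[1],p[2]+.0303,.02),('top',.639,-.195,.0785,.006)])
q=W.reshape(-1,3);m=(np.hypot(q[:,0]-.639,q[:,1]+.195)<.016)&(q[:,2]>.068)&(q[:,2]<.0725);s=q[m];print('18mm seat',s.min(0),s.max(0))
to(.6391,-.1952,.0235)"
```

```text
time_s: 18.35
eef_pos: [0.6369, -0.1947, 0.0496]
eef_rot: [0.501, -0.499, -0.5, 0.5]
wrist_force: [0.2, -0.3, -0.5]
opening: 0.426
ring circ 0.6299 -0.1944 r 0.0317 mid [ 0.6371 -0.1946] ext [0.039  0.0574] z 0.08 n 4438 px [281. 258.]
top circ 0.6339 -0.195 r 0.0237 mid [ 0.6371 -0.195 ] ext [0.039  0.0403] z 0.0799 n 4582 px [280. 266.]
18mm seat [ 0.6300246  -0.20870595  0.06803295] [ 0.65256077 -0.18059285  0.07249997]
p [ 0.6365 -0.1946  0.0494] shift cm [-0.07  2.58 -0.26] turn [-0.002 -0.     0.001] open mm 36.5 F [-0.2  0.8 -2.4] t 18.4
```

```bash
python3 -m jog '[[[-0.06,0,-0.25],[-0.002,0,0],3.4],[[0,0.4,0],[0,0,0],3.4],[[0,0.4,0],[0,0,0],3.4],[[0,0.4,0.05],[0,0,0],3.4],[[0,0,0],[0,0,0],3.4],[[0,0,0],[0,0,0],3.4]]'; python3 -c "
from h import *
p,R,o=pose();c,W=wrist('w20',[('ring',p[0],p[1],p[2]+.0303,.02),('top',.639,-.195,.0785,.006)])
to(.6391,-.1952,.0235)"
```

```text
time_s: 18.9
eef_pos: [0.6393, -0.1954, 0.0366]
eef_rot: [-0.5, 0.5, 0.5, -0.499]
wrist_force: [-0.8, -0.4, -0.2]
opening: 0.429
ring circ 0.6321 -0.1954 r 0.0315 mid [ 0.6394 -0.1954] ext [0.039  0.0573] z 0.0671 n 4085 px [280. 258.]
top circ 0.6344 -0.195 r 0.0244 mid [ 0.6382 -0.1951] ext [0.0218 0.0461] z 0.0784 n 1569 px [281. 275.]
p [ 0.6392 -0.1953  0.0365] shift cm [0.01 1.3  0.01] turn [ 0.001 -0.     0.001] open mm 36.4 F [-0.7  0.  -0.7] t 18.95
```

```bash
python3 -m jog '[[[0,0.4,0],[0,0,0],3.4],[[0,0.4,0],[0,0,0],3.4],[[0,0.35,0.05],[0,0,0],3.4],[[0,0.2,0],[0,0,0],3.4],[[0,0,0],[0,0,0],3.4],[[0,0,0],[0,0,0],3.4]]'; python3 -c "
from h import *
p,R,o=pose();c,W=wrist('w21',[('ring',p[0],p[1],p[2]+.0303,.02)])
to(.6391,-.1952,.0235)"
```

```text
time_s: 19.45
eef_pos: [0.6393, -0.1957, 0.0233]
eef_rot: [-0.5, 0.501, 0.501, -0.499]
wrist_force: [-0.8, 0.7, 0.0]
opening: 0.433
ring circ 0.6318 -0.1961 r 0.0312 mid [ 0.6384 -0.1958] ext [0.0369 0.0582] z 0.0538 n 3246 px [279. 258.]
p [ 0.6393 -0.1957  0.0233] shift cm [ 0.05 -0.02  0.02] turn [ 0.002 -0.     0.   ] open mm 36.6 F [-1.5  0.9  1.9] t 19.5
```

Ring home at 53.8 mm. Release, rise, and head to the small gear.

```bash
python3 -m jog '[[[0,0,0],[0,0,0],8.5],[[0,0,0],[0,0,0],8.5],[[0,0,0],[0,0,0],8.5],[[0,0,0],[0,0,0],8.5],[[0,0,0],[0,0,0],8.5],[[0,-2,0],[0,0,0],8.5],[[0,-3.5,0],[0,0,0],8.5],[[0,-3.5,0],[0,0,0],8.5],[[0,-2.5,0],[0,0,0],8.5],[[0,0,0],[0,0,0],8.5],[[0,0,0],[0,0,0],8.5]]'; python3 -c "
from h import *
to(.48,-.2965,.12)
p,R,o=pose();wrist('w22',[('large',.639,-.195,.0434,.034),('ring',.639,-.195,.0538,.020),('top',.639,-.195,.0785,.008),('small',.48,-.2965,.012,.027)])"
```

```text
time_s: 20.42
eef_pos: [0.637, -0.1948, 0.1393]
eef_rot: [0.502, -0.499, -0.5, 0.5]
wrist_force: [-0.1, -0.3, -0.9]
opening: 0.995
p [ 0.637  -0.1948  0.1393] shift cm [-10.18   1.95  15.69] turn [-0.003 -0.     0.003] open mm 84.6 F [-0.1 -0.3 -0.9] t 20.4167
large circ 0.6399 -0.1955 r 0.0342 mid [ 0.6396 -0.1955] ext [0.0642 0.0645] z 0.0434 n 2840 px [279. 205.]
ring circ 0.6399 -0.1957 r 0.0201 mid [ 0.6397 -0.1957] ext [0.0391 0.0383] z 0.0538 n 1120 px [279. 209.]
top circ 0.6394 -0.1953 r 0.0084 mid [ 0.6391 -0.1953] ext [0.0153 0.015 ] z 0.0782 n 387 px [279. 217.]
small circ 0.485 -0.2976 r 0.0266 mid [ 0.4957 -0.2973] ext [0.0215 0.0494] z 0.0117 n 1117 px [146.  -1.]
```

```bash
python3 -m jog '[[[-1,0,1.5],[0,0,0],8.5],[[-2,0,3],[0,0,0],8.5],[[-2,0.1,3],[0,0,0],8.5],[[-2,0.2,3],[0,0,0],8.5],[[-1.5,0.2,2.5],[0,0,0],8.5],[[-0.8,0,1.3],[0,0,0],8.5],[[-0.3,0,0.5],[0,0,0],8.5],[[0,0,0],[0,0,0],8.5],[[0,0,0],[0,0,0],8.5]]'; python3 -c "
from h import *
to(.48,-.2975,.05)
p,R,o=pose();wrist('w23',[('small',.482,-.2975,.012,.027)])"
```

```text
time_s: 21.22
eef_pos: [0.4796, -0.2889, 0.1222]
eef_rot: [0.506, -0.493, -0.501, 0.5]
wrist_force: [-0.0, 0.8, 0.5]
opening: 0.99
p [ 0.4796 -0.2889  0.1222] shift cm [-0.96  7.21 -0.13] turn [-0.013  0.002  0.014] open mm 84.1 F [-0.   0.8  0.5] t 21.2167
small circ 0.4799 -0.2974 r 0.0271 mid [ 0.4796 -0.2973] ext [0.0505 0.0509] z 0.0118 n 1866 px [268. 199.]
```

```bash
python3 -m jog '[[[-0.5,1.5,0],[-0.013,0.002,0.014],7],[[-0.4,2.5,0.2],[0,0,0],7],[[0,2.5,0.3],[0,0,0],7],[[0,2.5,0.3],[0,0,0],7],[[0,1.5,0.3],[0,0,0],7],[[0,0.8,0],[0,0,0],7],[[0,0,0],[0,0,0],7],[[0,0,0],[0,0,0],7]]'; python3 -c "
from h import *
to(.4798,-.2974,-.023)
p,R,o=pose();wrist('w24',[('small',.48,-.2975,.012,.027)])"
```

```text
time_s: 21.93
eef_pos: [0.4792, -0.2939, 0.0056]
eef_rot: [-0.494, 0.5, 0.504, -0.502]
wrist_force: [-0.3, -0.4, -0.8]
opening: 0.819
p [ 0.4792 -0.2939  0.0056] shift cm [-0.34  2.87 -0.04] turn [ 0.007  0.012 -0.004] open mm 69.6 F [-0.3 -0.4 -0.8] t 21.9333
small circ 0.4798 -0.2974 r 0.0272 mid [ 0.479  -0.2974] ext [0.0506 0.051 ] z 0.0118 n 5162 px [273. 253.]
```

```bash
python3 -m jog '[[[-0.3,0.3,0],[0.007,0.012,-0.004],7],[[0,0.8,0],[0,0,0],7],[[0,0.8,0.05],[0,0,0],7],[[0,0.6,0.05],[0,0,0],7],[[0,0.2,0],[0,0,0],7],[[0,0,0],[0,0,0],7],[[0,0,0],[0,0,0],7]]'; python3 -c "
from h import *
to(.4798,-.2974,-.023)"
```

```text
time_s: 22.57
eef_pos: [0.482, -0.2998, -0.0196]
eef_rot: [-0.497, 0.503, 0.5, -0.5]
wrist_force: [-0.7, 0.1, 0.4]
opening: 0.822
p [ 0.482  -0.2998 -0.0196] shift cm [0.24 0.34 0.22] turn [ 0.005 -0.    -0.005] open mm 69.9 F [-0.7  0.1  0.4] t 22.5667
```

```bash
python3 -m jog '[[[0.2,0.35,0.22],[0.005,0,-0.005],7],[[0,0,0],[0,0,0],7],[[0,0,0],[0,0,0],7],[[0,0,0],[0,0,0],4.6],[[0,0,0],[0,0,0],4.6],[[0,0,0],[0,0,0],4.6],[[0,0,0],[0,0,0],4.6],[[0,0,0],[0,0,0],4.6]]'; python3 -c "
from h import *
to(.4798,-.2974,-.023)
p,R,o=pose();wrist('w25',[('small',.48,-.2975,.012,.027)])"
```

```text
time_s: 23.23
eef_pos: [0.4799, -0.298, -0.0221]
eef_rot: [-0.5, 0.5, 0.5, -0.5]
wrist_force: [-0.5, 0.3, -1.7]
opening: 0.599
p [ 0.4799 -0.298  -0.0221] shift cm [0.06 0.09 0.01] turn [ 0.001 -0.    -0.   ] open mm 50.9 F [-0.5  0.3 -1.7] t 23.2333
small circ 0.4725 -0.2979 r 0.039 mid [ 0.4793 -0.2981] ext [0.0505 0.071 ] z 0.0121 n 7924 px [280. 261.]
```

```bash
python3 -m jog '[[[0,-1,0],[0,0,0],4.6],[[0,-3,0],[0,0,0],4.6],[[0,-3.5,0],[0,0,0],4.6],[[0,-3.5,0],[0,0,0],4.6],[[0,-2.5,0],[0,0,0],4.6],[[1,-1,-1.5],[0,0,0],4.6],[[2,-0.3,-3],[0,0,0],4.6],[[2,-0.3,-3],[0,0,0],4.6],[[2,-0.2,-3],[0,0,0],4.6],[[1.2,0,-2],[0,0,0],4.6],[[0.4,0,-0.6],[0,0,0],4.6],[[0,0,0],[0,0,0],4.6]]'; python3 -c "
from h import *
to(.6393,-.1954,.08)
p,R,o=pose();wrist('w26',[('small',p[0],p[1],p[2]+.0342,.027),('top',.639,-.195,.0785,.008)])"
```

```text
time_s: 24.28
eef_pos: [0.6147, -0.2082, 0.1456]
eef_rot: [-0.501, 0.502, 0.5, -0.498]
wrist_force: [-0.7, 0.4, -1.8]
opening: 0.597
p [ 0.6147 -0.2082  0.1456] shift cm [ 1.28  6.57 -2.44] turn [ 0.003 -0.005  0.   ] open mm 50.8 F [-0.7  0.4 -1.8] t 24.2833
small circ 0.6075 -0.208 r 0.0393 mid [ 0.6141 -0.208 ] ext [0.0504 0.0713] z 0.1798 n 7910 px [281. 262.]
top few 14
```

```bash
python3 -m jog '[[[0.7,0.5,-1.3],[0.003,-0.005,0],4.6],[[0.5,1.5,-1.1],[0,0,0],4.6],[[0,1.8,0.1],[0,0,0],4.6],[[0,1.5,0.1],[0,0,0],4.6],[[0,0.8,0.1],[0,0,0],4.6],[[0,0,0],[0,0,0],4.6],[[0,0,0],[0,0,0],4.6]]'; python3 -c "
from h import *
to(.6395,-.1953,.0319)
p,R,o=pose();wrist('w27',[('small',p[0],p[1],p[2]+.0342,.027),('top',.639,-.195,.0785,.008)])"
```

```text
time_s: 24.92
eef_pos: [0.6279, -0.2029, 0.0833]
eef_rot: [0.503, -0.5, -0.497, 0.5]
wrist_force: [0.3, 0.6, -1.7]
opening: 0.6
p [ 0.6279 -0.2029  0.0833] shift cm [ 0.77  5.13 -1.19] turn [-0.006 -0.007 -0.001] open mm 51.0 F [ 0.3  0.6 -1.7] t 24.9167
small circ 0.621 -0.2025 r 0.0392 mid [ 0.6274 -0.2027] ext [0.0503 0.0713] z 0.1174 n 7907 px [281. 262.]
top circ 0.6392 -0.1956 r 0.0081 mid [ 0.639  -0.1955] ext [0.0144 0.0154] z 0.0787 n 548 px [294. 263.]
```

```bash
python3 -m jog '[[[0.4,0,-0.6],[-0.006,-0.007,-0.001],4.6],[[0.35,0,-0.6],[0,0,0],4.6],[[0,0,0],[0,0,0],4.6],[[0,0.6,0],[0,0,0],4.6],[[0,0.6,0.05],[0,0,0],4.6],[[0,0,0],[0,0,0],4.6],[[0,0,0],[0,0,0],4.6]]'; python3 -c "
from h import *
to(.6395,-.1953,.0319)
p,R,o=pose();wrist('w28',[('small',p[0],p[1],p[2]+.0342,.027),('top',.639,-.195,.0785,.008)])"
```

```text
time_s: 25.55
eef_pos: [0.643, -0.1964, 0.075]
eef_rot: [-0.497, 0.502, 0.501, -0.499]
wrist_force: [0.3, -0.2, -1.2]
opening: 0.595
p [ 0.643  -0.1964  0.075 ] shift cm [0.13 4.31 0.38] turn [ 0.007  0.001 -0.003] open mm 50.6 F [ 0.3 -0.2 -1.2] t 25.55
small circ 0.6357 -0.1963 r 0.039 mid [ 0.6423 -0.1962] ext [0.0506 0.0716] z 0.1091 n 7899 px [280. 262.]
top circ 0.6439 -0.1956 r 0.0062 mid [ 0.6437 -0.1958] ext [0.0065 0.0122] z 0.0793 n 139 px [282. 251.]
```

```bash
python3 -m jog '[[[0.1,0,0.36],[0.007,0.001,-0.003],4.6],[[0,0.4,0],[0,0,0],4.6],[[0,0.4,0.05],[0,0,0],4.6],[[0,0.4,0.05],[0,0,0],4.6],[[0,0.4,0.05],[0,0,0],4.6],[[0,0,0],[0,0,0],4.6],[[0,0,0],[0,0,0],4.6]]'; python3 -c "
from h import *
to(.6395,-.1953,.0319)
p,R,o=pose();wrist('w29',[('small',p[0],p[1],p[2]+.0342,.027)])"
```

```text
time_s: 26.18
eef_pos: [0.6364, -0.1952, 0.0565]
eef_rot: [0.501, -0.499, -0.499, 0.5]
wrist_force: [0.7, -0.3, -1.3]
opening: 0.598
p [ 0.6364 -0.1952  0.0565] shift cm [-0.01  2.46 -0.31] turn [-0.002 -0.001  0.001] open mm 50.8 F [ 0.7 -0.3 -1.3] t 26.1833
small circ 0.6291 -0.1952 r 0.0389 mid [ 0.6359 -0.1952] ext [0.0504 0.071 ] z 0.0906 n 7914 px [281. 261.]
```

```bash
python3 -m jog '[[[0,0,-0.3],[-0.002,-0.001,0],4.6],[[0,0.3,0],[0,0,0],4.6],[[0,0.4,0],[0,0,0],4.6],[[0,0.3,0.05],[0,0,0],4.6],[[0,0,0],[0,0,0],4.6],[[0,0,0],[0,0,0],4.6]]'; python3 -c "
from h import *
to(.6395,-.1953,.0319)
p,R,o=pose();wrist('w30',[('small',p[0],p[1],p[2]+.0342,.027)])"
```

```text
time_s: 26.73
eef_pos: [0.6397, -0.1953, 0.0459]
eef_rot: [-0.5, 0.5, 0.5, -0.5]
wrist_force: [0.7, -0.7, -2.0]
opening: 0.6
p [ 0.6397 -0.1953  0.0459] shift cm [0.   1.4  0.02] turn [0.001 0.    0.001] open mm 51.0 F [ 0.7 -0.7 -2. ] t 26.7333
small circ 0.6323 -0.1953 r 0.0389 mid [ 0.6391 -0.1954] ext [0.0504 0.0708] z 0.0799 n 8642 px [281. 262.]
```

```bash
python3 -m jog '[[[0,0.4,0],[0,0,0],4.6],[[0,0.4,0],[0,0,0],4.6],[[0,0.4,0.05],[0,0,0],4.6],[[0,0.2,0],[0,0,0],4.6],[[0,0,0],[0,0,0],4.6],[[0,0,0],[0,0,0],4.6]]'; python3 -c "
from h import *
to(.6395,-.1953,.0319)
p,R,o=pose();wrist('w31',[('small',p[0],p[1],p[2]+.0342,.027)])"
```

```text
time_s: 27.28
eef_pos: [0.6396, -0.1956, 0.0317]
eef_rot: [-0.499, 0.5, 0.501, -0.5]
wrist_force: [-0.8, 0.8, 0.4]
opening: 0.597
p [ 0.6396 -0.1956  0.0317] shift cm [ 0.03 -0.02  0.01] turn [0.002 0.    0.   ] open mm 50.7 F [-0.8  0.8  0.4] t 27.2833
small circ 0.6323 -0.1955 r 0.0389 mid [ 0.6389 -0.1956] ext [0.0503 0.0711] z 0.0658 n 8421 px [281. 262.]
```

Small gear home at 65.8 mm. Release and go to the steel/black bearing near (0.6687, 0.1557).

```bash
python3 -m jog '[[[0,0,0],[0,0,0],8.5],[[0,0,0],[0,0,0],8.5],[[0,0,0],[0,0,0],8.5],[[0,0,0],[0,0,0],8.5],[[0,-2,0],[0,0,0],8.5],[[0,-3.5,0],[0,0,0],8.5],[[0,-3.5,0],[0,0,0],8.5],[[0,-2,0],[0,0,0],8.5],[[0,0,0],[0,0,0],8.5],[[0,0,0],[0,0,0],8.5]]'; python3 -c "
from h import *
to(.6687,.1557,.14)
p,R,o=pose();wrist('w32',[('small',.639,-.195,.0658,.027),('large',.639,-.195,.0434,.034),('top',.639,-.195,.0785,.008)])"
python3 -m jog '[[[2,0,-0.2],[0,0,0],8.5],[[4,0,-0.3],[0,0,0],8.5],[[4,-0.2,-0.3],[0,0,0],8.5],[[4,-0.2,-0.3],[0,0,0],8.5],[[4,-0.2,-0.3],[0,0,0],8.5],[[4,-0.2,-0.3],[0,0,0],8.5],[[4,-0.2,-0.3],[0,0,0],8.5],[[4,-0.2,-0.3],[0,0,0],8.5],[[3,0,-0.3],[0,0,0],8.5],[[1,0,0],[0,0,0],8.5],[[0,0,0],[0,0,0],8.5],[[0,0,0],[0,0,0],8.5]]'; python3 -c "
from h import *
to(.6687,.1557,-.0215)
wrist('w33',[('bear',.668,.1555,.0118,.023)])"
```

```text
time_s: 28.17
eef_pos: [0.6383, -0.1952, 0.1436]
eef_rot: [0.501, -0.499, -0.5, 0.5]
wrist_force: [0.1, 0.2, -1.0]
opening: 1.0
p [ 0.6383 -0.1952  0.1436] shift cm [35.09  0.41 -3.05] turn [-0.001  0.     0.002] open mm 85.0 F [ 0.1  0.2 -1. ] t 28.1667
small circ 0.6398 -0.1957 r 0.0271 mid [ 0.6394 -0.1957] ext [0.0507 0.0509] z 0.0658 n 2531 px [280. 210.]
large circ 0.6399 -0.1952 r 0.0341 mid [ 0.6384 -0.1955] ext [0.0638 0.0659] z 0.0436 n 1270 px [280. 202.]
top circ 0.6391 -0.1952 r 0.0084 mid [ 0.6394 -0.1954] ext [0.0159 0.0157] z 0.0783 n 374 px [280. 214.]
time_s: 29.22
eef_pos: [0.6542, 0.1573, 0.1306]
eef_rot: [0.51, -0.492, -0.491, 0.506]
wrist_force: [0.7, 0.2, 0.0]
opening: 0.993
p [0.6542 0.1573 0.1306] shift cm [-0.21 15.15 -1.94] turn [-0.033 -0.006  0.004] open mm 84.4 F [0.7 0.2 0. ] t 29.2167
bear circ 0.6688 0.1561 r 0.0231 mid [0.6685 0.1562] ext [0.0446 0.044 ] z 0.0113 n 1725 px [279. 216.]
```

View pics/w33.png

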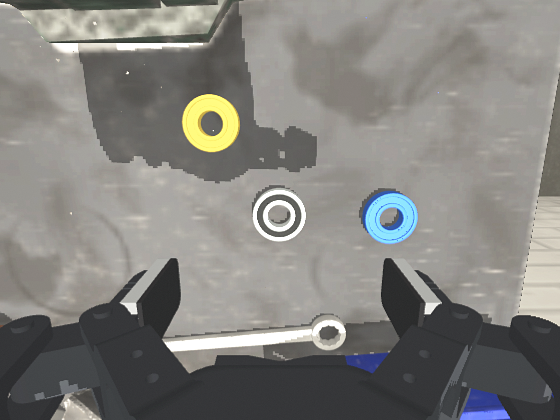

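The steel/black bearing is at (279,216), between the yellow (210,123) and blue (390,217) decoys.

```bash
python3 -m jog '[[[-0.1,1,-1],[-0.033,-0.006,0.004],6.5],[[-0.1,2.5,-0.8],[0,0,0],6.5],[[0,2.5,0.2],[0,0,0],6.5],[[0,2.5,0.3],[0,0,0],6.5],[[0,2,0.3],[0,0,0],6.5],[[0,1,0.2],[0,0,0],6.5],[[0,0,0],[0,0,0],6.5],[[0,0,0],[0,0,0],6.5]]'; python3 -c "
from h import *
to(.6686,.1561,-.0215)"
```

```text
time_s: 29.93
eef_pos: [0.6641, 0.1367, 0.0098]
eef_rot: [-0.503, 0.506, 0.495, -0.496]
wrist_force: [0.4, 0.7, 0.8]
opening: 0.758
p [0.6641 0.1367 0.0098] shift cm [ 1.96  3.12 -0.41] turn [ 0.001 -0.018 -0.004] open mm 64.4 F [0.4 0.7 0.8] t 29.9333
```

```bash
python3 -m jog '[[[1,0,-0.2],[0.001,-0.018,-0.004],6.5],[[0.9,0,-0.2],[0,0,0],6.5],[[0,0,0],[0,0,0],6.5],[[0,0,0],[0,0,0],6.5],[[0,0.4,0],[0,0,0],6.5],[[0,0.4,0],[0,0,0],6.5],[[0,0,0],[0,0,0],6.5],[[0,0,0],[0,0,0],6.5]]'; python3 -c "
from h import *
to(.6686,.1561,-.0215)
wrist('w34',[('bear',.668,.1555,.0118,.023)])"
```

```text
time_s: 30.6
eef_pos: [0.6745, 0.1576, 0.0087]
eef_rot: [-0.497, 0.502, 0.504, -0.497]
wrist_force: [0.1, -0.0, 0.2]
opening: 0.761
p [0.6745 0.1576 0.0087] shift cm [-0.15  3.01  0.63] turn [0.012 0.002 0.001] open mm 64.6 F [ 0.1 -0.   0.2] t 30.6
bear circ 0.6688 0.1564 r 0.0233 mid [0.6684 0.1562] ext [0.0445 0.044 ] z 0.0113 n 5004 px [278. 239.]
```

```bash
python3 -m jog '[[[-0.12,0.2,0.5],[0.012,0.002,0.001],6.5],[[0,0.8,0.1],[0,0,0],6.5],[[0,0.8,0.05],[0,0,0],6.5],[[0,0.7,0.05],[0,0,0],6.5],[[0,0.4,0],[0,0,0],6.5],[[0,0,0],[0,0,0],6.5],[[0,0,0],[0,0,0],6.5]]'; python3 -c "
from h import *
to(.6686,.1562,-.0215)"
```

```text
time_s: 31.23
eef_pos: [0.6651, 0.1556, -0.0253]
eef_rot: [0.501, -0.499, -0.499, 0.501]
wrist_force: [-0.7, -0.2, 0.7]
opening: 0.76
p [ 0.6651  0.1556 -0.0253] shift cm [ 0.06 -0.38 -0.35] turn [-0.005 -0.001 -0.001] open mm 64.6 F [-0.7 -0.2  0.7] t 31.2333
```

```bash
python3 -m jog '[[[0.05,-0.35,-0.35],[-0.005,0,0],6.5],[[0,0,0],[0,0,0],6.5],[[0,0,0],[0,0,0],6.5],[[0,0,0],[0,0,0],6.5],[[0,0,0],[0,0,0],3.8],[[0,0,0],[0,0,0],3.8],[[0,0,0],[0,0,0],3.8],[[0,0,0],[0,0,0],3.8],[[0,0,0],[0,0,0],3.8]]'; python3 -c "
from h import *
to(.6686,.1562,-.0215)
wrist('w35',[('bear',.668,.1555,.0118,.023)])"
```

```text
time_s: 31.98
eef_pos: [0.6705, 0.1563, -0.0193]
eef_rot: [-0.499, 0.501, 0.501, -0.499]
wrist_force: [-0.2, -0.2, -1.5]
opening: 0.508
p [ 0.6705  0.1563 -0.0193] shift cm [-0.01  0.22  0.19] turn [ 0.004 -0.001 -0.001] open mm 43.2 F [-0.2 -0.2 -1.5] t 31.9833
bear circ 0.6631 0.1563 r 0.0348 mid [0.6687 0.1564] ext [0.0444 0.0616] z 0.0118 n 7220 px [280. 259.]
```

```bash
python3 -m jog '[[[0,-1,0],[0,0,0],3.8],[[0,-3,0],[0,0,0],3.8],[[0,-3.5,0],[0,0,0],3.8],[[0,-3.5,0],[0,0,0],3.8],[[0,-2.5,0],[0,0,0],3.8],[[-1.5,-1,0],[0,0,0],3.8],[[-3,-0.3,0.3],[0,0,0],3.8],[[-4,-0.3,0.3],[0,0,0],3.8],[[-4,-0.2,0.3],[0,0,0],3.8],[[-4,-0.2,0.3],[0,0,0],3.8],[[-4,-0.2,0.3],[0,0,0],3.8],[[-4,-0.2,0.3],[0,0,0],3.8]]'; python3 -m jog '[[[-4,0,0.3],[0,0,0],3.8],[[-3,0,0.2],[0,0,0],3.8],[[-2,0.2,0.1],[0,0,0],3.8],[[-0.8,0.2,0],[0,0,0],3.8],[[0,0,0],[0,0,0],3.8],[[0,0,0],[0,0,0],3.8]]';python3 -c "
from h import *
to(.6411,-.1953,.08)
p,R,o=pose();wrist('w36',[('bear',p[0]-.0018,p[1],p[2]+.0312,.023),('top',.639,-.195,.0785,.008)])"
```

```text
time_s: 33.03
eef_pos: [0.6482, -0.091, 0.1477]
eef_rot: [0.497, -0.496, -0.503, 0.504]
wrist_force: [1.1, -0.6, -1.3]
opening: 0.506
time_s: 33.53
eef_pos: [0.6374, -0.2067, 0.143]
eef_rot: [0.5, -0.5, -0.499, 0.502]
wrist_force: [0.1, 0.2, -0.5]
opening: 0.505
p [ 0.6374 -0.2067  0.143 ] shift cm [ 1.16  6.3  -0.4 ] turn [-0.003  0.001 -0.003] open mm 42.9 F [ 0.1  0.2 -0.5] t 33.5333
bear circ 0.6303 -0.207 r 0.0344 mid [ 0.6358 -0.2064] ext [0.0445 0.0616] z 0.1741 n 7244 px [280. 259.]
top circ 0.6384 -0.1952 r 0.008 mid [ 0.6369 -0.1954] ext [0.0115 0.0148] z 0.078 n 243 px [297. 214.]
```

```bash
python3 -m jog '[[[0.6,0,-0.2],[-0.003,0,-0.003],3.8],[[0.5,0.8,-0.1],[0,0,0],3.8],[[0,1.2,0],[0,0,0],3.8],[[0,1.2,0.1],[0,0,0],3.8],[[0,1,0.1],[0,0,0],3.8],[[0,0.4,0],[0,0,0],3.8],[[0,0,0],[0,0,0],3.8],[[0,0,0],[0,0,0],3.8]]'; python3 -c "
from h import *
to(.6411,-.1953,.0462)
p,R,o=pose();wrist('w37',[('bear',p[0]-.0018,p[1],p[2]+.0312,.023),('top',.639,-.195,.0785,.008)])"
```

```text
time_s: 34.25
eef_pos: [0.6382, -0.1841, 0.0896]
eef_rot: [0.499, -0.495, -0.503, 0.503]
wrist_force: [-0.1, -0.1, -1.1]
opening: 0.502
p [ 0.6382 -0.1841  0.0896] shift cm [-1.14  4.34 -0.3 ] turn [-0.004  0.012  0.004] open mm 42.7 F [-0.1 -0.1 -1.1] t 34.25
bear circ 0.6312 -0.1843 r 0.035 mid [ 0.6366 -0.1844] ext [0.0445 0.0614] z 0.1207 n 7221 px [280. 259.]
top few 0
```

```bash
python3 -m jog '[[[-0.55,0,-0.2],[-0.004,0.012,0.004],3.8],[[-0.5,0,-0.1],[0,0,0],3.8],[[0,0,0],[0,0,0],3.8],[[0,0,0],[0,0,0],3.8],[[0,0,0],[0,0,0],3.8]]'; python3 -c "
from h import *
to(.6411,-.1953,.0462)"
```

```text
time_s: 34.72
eef_pos: [0.643, -0.1978, 0.0919]
eef_rot: [-0.499, 0.502, 0.5, -0.499]
wrist_force: [-0.1, 0.4, -0.6]
opening: 0.503
p [ 0.643  -0.1978  0.0919] shift cm [0.26 4.57 0.2 ] turn [ 0.004 -0.003 -0.003] open mm 42.8 F [-0.1  0.4 -0.6] t 34.7167
```

```bash
python3 -m jog '[[[0.23,0,0.18],[0.004,-0.003,-0.003],3.8],[[0,0.5,0],[0,0,0],3.8],[[0,0.6,0],[0,0,0],3.8],[[0,0.6,0.05],[0,0,0],3.8],[[0,0.4,0.05],[0,0,0],3.8],[[0,0,0],[0,0,0],3.8],[[0,0,0],[0,0,0],3.8]]'; python3 -c "
from h import *
to(.6411,-.1953,.0462)
p,R,o=pose();wrist('w38',[('bear',p[0]-.0018,p[1],p[2]+.0312,.023)])"
```

```text
time_s: 35.3
eef_pos: [0.6397, -0.195, 0.0686]
eef_rot: [0.5, -0.5, -0.5, 0.5]
wrist_force: [0.3, 0.8, -1.1]
opening: 0.501
p [ 0.6397 -0.195   0.0686] shift cm [-0.03  2.24 -0.15] turn [-0.001  0.001  0.001] open mm 42.6 F [ 0.3  0.8 -1.1] t 35.3
bear circ 0.6324 -0.1948 r 0.0349 mid [ 0.638 -0.195] ext [0.0445 0.0615] z 0.0997 n 7213 px [281. 259.]
```

View pics/w38.png

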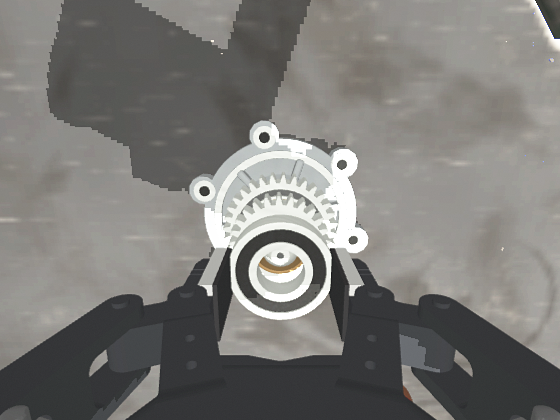

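The bearing is held level at (281,272), with the shaft nose showing in its bore at (280,256).

```bash
python3 -m jog '[[[-0.03,0,-0.14],[0,0,0],3.8],[[0,0.3,0],[0,0,0],3.8],[[0,0.4,0],[0,0,0],3.8],[[0,0.3,0.03],[0,0,0],3.8],[[0,0,0],[0,0,0],3.8],[[0,0,0],[0,0,0],3.8]]'; python3 -c "
from h import *
to(.6411,-.1953,.0462)
p,R,o=pose();wrist('w39',[('bear',p[0]-.0018,p[1],p[2]+.0312,.023),('nose',.639,-.195,.0795,.0)])"
```

```text
time_s: 35.85
eef_pos: [0.6413, -0.1954, 0.058]
eef_rot: [-0.5, 0.5, 0.5, -0.5]
wrist_force: [-0.4, 0.2, -2.1]
opening: 0.504
p [ 0.6413 -0.1954  0.058 ] shift cm [0.01 1.18 0.02] turn [0.    0.001 0.   ] open mm 42.8 F [-0.4  0.2 -2.1] t 35.85
bear circ 0.6339 -0.1952 r 0.0349 mid [ 0.6396 -0.1953] ext [0.0445 0.0611] z 0.0892 n 7217 px [281. 259.]
nose circ 0.6414 -0.1954 r 0.0103 mid [ 0.6426 -0.1955] ext [0.0168 0.0203] z 0.0797 n 804 px [280. 265.]
```

```bash
python3 -m jog '[[[0,0.3,0],[0,0,0],3.8],[[0,0.3,0],[0,0,0],3.8],[[0,0.35,0.03],[0,0,0],3.8],[[0,0.2,0.02],[0,0,0],3.8],[[0,0,0],[0,0,0],3.8],[[0,0,0],[0,0,0],3.8]]'; python3 -c "
from h import *
to(.6411,-.1953,.0462)
p,R,o=pose();wrist('w40',[('bear',p[0]-.0018,p[1],p[2]+.0312,.023)])"
```

```text
time_s: 36.4
eef_pos: [0.6412, -0.1957, 0.0462]
eef_rot: [-0.499, 0.5, 0.5, -0.5]
wrist_force: [0.2, 0.5, 0.6]
opening: 0.509
p [ 0.6412 -0.1957  0.0462] shift cm [0.04 0.   0.01] turn [ 0.001  0.001 -0.   ] open mm 43.3 F [0.2 0.5 0.6] t 36.4
bear circ 0.6342 -0.1952 r 0.0347 mid [ 0.6395 -0.1956] ext [0.0444 0.0607] z 0.0774 n 8300 px [282. 260.]
```

Top at 77.4 mm (home, given the bearing's 0.6 mm bias). Release, rise, and do the final checks.

```bash
python3 -m jog '[[[0,0,0],[0,0,0],8.5],[[0,0,0],[0,0,0],8.5],[[0,0,0],[0,0,0],8.5],[[0,0,0],[0,0,0],8.5],[[0,-2,0],[0,0,0],8.5],[[0,-3,0],[0,0,0],8.5],[[0,-3,0],[0,0,0],8.5],[[0,-2,0],[0,0,0],8.5],[[0,0,0],[0,0,0],8.5],[[0,0,0],[0,0,0],8.5]]'; python3 - <<'E'
from h import *
c,W=wrist('w41',[('bear',.639,-.195,.0775,.023),('small',.639,-.195,.0658,.027),('large',.639,-.195,.0434,.034)])
to(.64,-.195,.14)
q=W.reshape(-1,3);r=np.hypot(q[:,0]-.6392,q[:,1]+.1953)
for a,b,n in((.0195,.022,'bearing outer race'),(.0245,.026,'small teeth'),(.0285,.031,'large rim')):
    for k in range(4):
        an=np.arctan2(q[:,1]+.1953,q[:,0]-.6392);m=(r>a)&(r<b)&(abs(np.angle(np.exp(1j*(an-k*np.pi/2))))<.5)
        print(n,k*90,np.percentile(q[m][:,2],90).round(4) if m.sum()>5 else None)
s=imaging.camera('side');u,v=proj(s,[.639,-.195,.04]).astype(int)
cv2.imwrite('pics/s2.png',np.vstack([cv2.resize(s['frame'][v-50:v+35,u-80:u+60],(700,425),interpolation=cv2.INTER_CUBIC)])[:,:,::-1])
d=dict(np.load('pics/top0.npz'));t=imaging.camera('top');D=cv2.absdiff(d['frame'],t['frame']).max(2)
for n,(u,v) in dict(jar=(298,145),spanner=(225,150),jaw=(396,225),blue=(177,189),yellow=(227,216)).items(): print(n,'diff',np.percentile(D[v-10:v+10,u-25:u+25],95))
E
```

```text
time_s: 37.28
eef_pos: [0.6399, -0.1951, 0.1484]
eef_rot: [0.501, -0.499, -0.5, 0.5]
wrist_force: [-0.1, 1.2, -1.1]
opening: 0.992
bear circ 0.64 -0.1958 r 0.0232 mid [ 0.6397 -0.1957] ext [0.0443 0.0439] z 0.0773 n 2924 px [279. 210.]
small circ 0.6397 -0.1956 r 0.027 mid [ 0.6349 -0.1955] ext [0.0433 0.0527] z 0.0658 n 454 px [280. 206.]
large circ 0.6398 -0.1953 r 0.034 mid [ 0.6344 -0.1952] ext [0.0553 0.066 ] z 0.0436 n 1157 px [280. 199.]
p [ 0.6401 -0.1953  0.1485] shift cm [0.03 0.85 0.01] turn [-0.002  0.001  0.001] open mm 84.5 F [ 0.2 -0.1  0.5] t 37.3333
bearing outer race 0 0.0785
bearing outer race 90 0.2494
bearing outer race 180 0.27
bearing outer race 270 0.2495
small teeth 0 None
small teeth 90 0.0661
small teeth 180 0.0659
small teeth 270 0.0667
large rim 0 None
large rim 90 0.2643
large rim 180 0.0442
large rim 270 0.2642
jar diff 6.0
spanner diff 6.0
jaw diff 11.0
blue diff 6.0
yellow diff 6.0
```

View pics/s2.png

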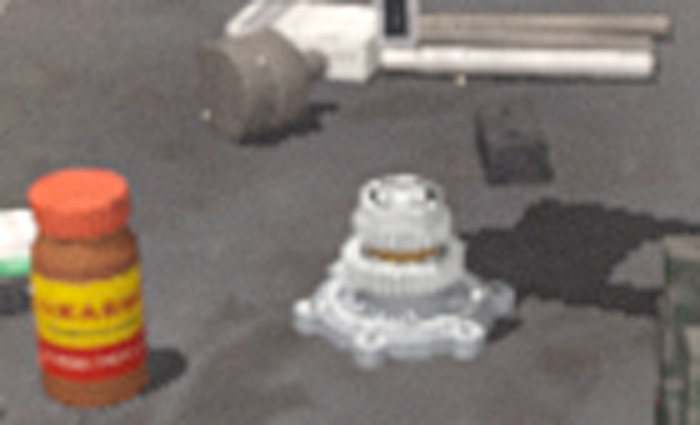

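The side view shows the whole stack (about (400,240)) upright and in order, with the bronze ring line at (400,252), and the gripper clear of it. Handing in.

```bash
python3 -c "
from bench import ctrl
print(ctrl.hand_in())"
```

```text
the job is handed in; nothing more can be done
None
```

I stacked the large gear, thrust ring, small gear and ball bearing on the shaft in that order, released each one, and handed the job in at about 37 s of the 112 s allowed.

**Seating:** after release, the wrist depth camera put the part tops at 43.4–43.6, 53.8, 65.8 and 77.3 mm. Nominal is 44, 54, 66 and 78 mm. The camera reads 0.2–0.7 mm low, as it did with the same parts flat on the bench, so all four are fully home. The parts are within about 1 mm of the shaft axis. The last side picture shows the stack upright and in order, with the gripper clear.

**Checks that failed or disagreed:**
- **Flatness check:** my quadrant-by-quadrant flatness check of the bearing and large gear was spoiled, because the mask also caught the fingers. Flatness there rests on the overall depth fits and the picture.
- **Fingertips:** they were about 22 mm farther back than the stated tool point. I measured this and grasped lower to suit.
- **Things left alone:** before and after top pictures show no meaningful change at the jar, the spanner or the decoys. The soft jaw area differed slightly more (11 against 6 grey levels), though the arm never went near it.

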